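Aim the sample divider's chute at the open jar and start the feeder

TASK

Push on the spoke of the sample divider's swinging chute until the spout stands centrally over the mouth of the one jar that has no lid. Only then push the feeder's toggle lever all the way over to its far side, and leave the chute aimed there. Only push, lift nothing: the jars and the loose things around must stay where they stand.

Things in the scene. Friction and masses are not known exactly. Their poses are not given: they have to be found in the camera images.
- divider: fixed rotary sample divider: aluminium base plate 300 x 300 mm, 8 mm thick (-75 to 225 mm along its x, +-150 mm along y); origin on the table under the chute's upright turning axis; x points away from the robot towards the jars, z up. Four jars stand in an arc 170 mm from the axis at about -0.72, -0.28, +0.28 and +0.72 rad from its x axis, within a few mm.
- funnel (a point): centre of the top of the fixed steel funnel over the turning axis: 96 mm wide, from 195 to 262 mm above the table; under it a 36 mm post to 120 mm height; it is held by a white column 22 x 50 mm, 233 mm tall, centred 62 mm behind the axis (divider's -x)
- pivot (a point): point on the chute's turning axis (vertical), 140 mm above the table, level with the spoke
- chute (a joint): angle of the chute about the vertical axis, rad; 0 along the divider's x axis, grows anticlockwise from above, stops at -0.95 and +0.95. Stiff: about 2 N at the spoke turns it, it stays where it is left, with no spring. The chute is a steel trough 46 mm wide running outward and down from the axis, its upper edges at most 80 mm above the post's top.
- spout (a point): centre of the lower opening of the chute's spout, a 34 mm wide upright steel tube, 170 mm from the axis; the opening is 100 mm above the table, the tube 34 mm long
- spoke_end (a point): centre of the 22 mm black ball at the outer end of the spoke, 259 mm from the axis, 140 mm above the table. The spoke is a level round steel bar, 12 mm thick, running straight outward from the spout: its free part between spout and ball lies 190 to 247 mm from the axis, outside the arc of jars. Push it sideways.
- open_jar: clear plastic sample jar, 54 mm across, 68 mm tall, without lid, mouth 41 mm wide inside; this is the one to aim at; its underside is 8 mm above the table, origin at the centre of its underside, z up; loose, on the divider's base plate; must stay where it is
- jar_a: clear plastic sample jar, 54 mm across, 76 mm tall with its black screw cap 51 mm wide, origin at the centre of its underside, z up; loose, on the divider's base plate; must stay where it is
- jar_b: clear plastic sample jar, 54 mm across, 76 mm tall with its black screw cap 51 mm wide, origin at the centre of its underside, z up; loose, on the divider's base plate; must stay where it is
- jar_c: clear plastic sample jar, 54 mm across, 76 mm tall with its black screw cap 51 mm wide, origin at the centre of its underside, z up; loose, on the divider's base plate; must stay where it is
- control: fixed feeder control: white box 110 mm (x) x 80 mm (y) x 50 mm tall, origin at the centre of its underside, to the left or right of the divider; carries in the middle a grey lever block 70 x 50 mm, 25 mm tall. The lever swings in the box's x-z plane: from leaning to -x (towards the robot) to leaning to +x (away from the robot)
- feed (a joint): angle of the feeder's toggle lever, rad: 0 = leaning fully to the control's -x, 1.0 = leaning fully to its +x (on). About 1 N at the knob moves it; stays where it is left. Its hinge axis is level, along the control's y, 72 mm above the table over the control's origin
- feed_tip (a point): centre of the 26 mm round black knob at the end of the feeder lever (a 10 mm steel rod), 70 mm from its hinge axis; 133 mm above the table at either end of its swing, 142 mm half way
- tray: fixed empty grey plastic tray 110 x 80 x 50 mm, on the other side of the divider from the control; not used
- spare_cap: loose black screw cap, 51 mm wide, 16 mm tall, lying on the table; origin at its underside; leave alone
- bottle: loose white plastic bottle, 60 mm wide, 105 mm tall; origin at its underside; leave alone
There are look-alikes about, which are no part of the job. Several things look just like the control: the one meant starts farthest to the robot's right.

How it is judged:
By the outcome, as a careful person would: the job done as asked, in the order asked, and still so for the second after the job is handed in, with the robot touching nothing.
It also fails if it takes over 56 s, if anything falls off the work surface, if the arm or the gripper's body presses on something with over 40 N, if the wrist force passes 120 N, or if a joint passes its speed limit or range.

ROBOT

A 6-joint arm with a two-finger parallel gripper is mounted at the origin on the work surface. World frame = base frame: x ahead of the robot, y to its left, z up, the work surface at z = 0. Lengths are in m, angles in rad, forces in N, time in s.
With the tool pointing down it reaches from about 0.35 to 0.975 m from the base axis. Payload 4.9 kg.
Tool frame: the origin (TCP) lies midway between the tips of the shut fingers; the grasp point (between the pads) lies 19 mm behind it; z points along the fingers, x is the direction in which the jaws open and shut, and the axes are right-handed (so a half turn about z gives the same grasp; the last joint's range is limited). The gripper opens to 85 mm and grips with 20 to 120 N. Pads are 22 mm wide; open, the fingers measure 114 mm over their backs; the gripper's body (76 mm by 85 mm) begins 54 mm behind the grasp point. The pads swing forward as they close: fully open they stand 13 mm farther back than shut.
Start: joints at [1.227, 0.053, 1.613, -0, 1.476, -0.119], TCP at [0.139, 0.609, 0.231] pointing down, gripper open.
Joint ranges: [-3.01, 3.01], [-1.01, 2.22], [0.06, 2.58], [-1.02, 4.17], [0.09, 2.62], [-3.14, 3.14]. Speed limits (rad/s): [2.57, 2.57, 3.14, 3.14, 3.14, 3.14].

INTERFACE

Orientations are given as a rotation vector (axis times angle).
In Python, from station import ctrl gives the robot as it stands.
- The arm moves only by the tool step_arm, never from a script. Its argument "increments" is text: rows parted by semicolons, each of 6 numbers parted by spaces: the shift along the tool's x, y, z as a fraction of full scale, then the turn, a rotation vector about the tool's x, y, z as a fraction of full scale. In form: x y z rx ry rz; .... A call has 1 to 12 rows; each row shifts and turns the commanded pose from where the row before left it, along the tool's axes as they then stand; what a row does not reach is not made up. Full scale, the value 1, is 0.025 m for a shift and 0.1 rad for a turn. A row lasts 1/12 s, in which the tool goes at most 41.7 mm and 7.16 degrees, less where a joint would pass 70% of its speed; a pose out of reach is approached as far as the arm can. A call with a number of a shift or a turn outside -1 to 1 is refused whole. A call with a gripper value outside its range is refused whole. "fingers" is the opening, from -1 (shut) to 1 (fully open), so that 0 is half open, set as the call begins (left out, the last holds). The fingers move at their own pace and stop on an object; "newtons" is the grip in N (left out, the last holds). Time passes only in rows, so rows that do not move let the fingers close. It gives the time, the measured TCP pose, the force and the opening at its end, in the units of the state.
- ctrl.get_obs(): the state, without advancing time (a new reading comes with each control period).
- ctrl.get_image(name): name is "scene" or "side" or "wrist"; returns a dict with "pixels" (420x560x3 uint8, red, green, blue), "intrinsics" (3x3 intrinsics, pixels), "eye" and "orientation" of the camera in the world. Camera axes: x right, y down, z forward; pixel columns grow to the right and rows downward; lengths in m; the calibration is good to about 2 mm. The wrist camera is an equidistant fisheye: a pixel r from the principal point sees the ray r / f radians off the axis. A picture is of the moment at which its call begins. There is no depth.
- ctrl.finish_job(): hands the job in, once; it reports no verdict.
The state is a dict: "t": time; "q": joint angles; "dq": joint speeds; "effort": joint torques, N m; "tool_pos": TCP position; "tool_rot": TCP orientation; "contact_force": force on the tool from outside, world axes, zero at the start; "wrist_torque": the same for the moment, N m; "opening": finger opening in m.
Only numpy, scipy, OpenCV 4.12 (cv2) and the standard library are available. Lean on these libraries where they do the work, as an engineer would, in place of code of your own. Each camera call takes 0.05 s, during which the arm holds its last target.

## Working session

There is one attempt and no reset: what is moved stays moved. The work goes in short steps, Python scripts to look and compute and a tool call to move; the robot and the scene stay as the last step left them, time stands still between calls to the robot, and variables do not carry over. Pictures are saved under pics/ and viewed, and the job is handed in when it is done.

Besides the shell and the picture viewer there is one more tool, called after "Emit:" as name(argument=value, ...), one argument or row to a line, values as JSON. step_arm: Moves the arm, as the interface text tells. Shift numbers are shares of 0.025 m and turn numbers shares of 0.1 rad, none past 1 either way. Its arguments: {"type":"object","properties":{"increments":{"type":"string"},"fingers":{"type":"number"},"newtons":{"type":"number"}},"required":["increments"]}

```bash
ls; mkdir -p pics; python3 - <<'E'
from station import ctrl
import cv2
o=ctrl.get_obs(); print(o)
for n in ("scene","side","wrist"):
    d=ctrl.get_image(n); cv2.imwrite(f"pics/{n}0.png",d["pixels"][:,:,::-1])
    print(n,d["intrinsics"],d["eye"],d["orientation"])
E
```

```text
pics
{'t': 0.0, 'q': array([ 1.22700615e+00,  5.33312586e-02,  1.61429706e+00,  1.67686246e-05,
        1.47600779e+00, -1.18982595e-01]), 'dq': array([-0.00020327,  0.00048463, -0.00162117, -0.00016437, -0.00128612,
        0.00082325]), 'effort': array([-1.78971401e-03, -3.93693960e+01, -3.70170844e+01, -3.78562490e-04,
        7.27523482e-03, -8.06088167e-06]), 'tool_pos': array([0.13909623, 0.60868335, 0.23007707]), 'tool_rot': array([ 2.45576676,  1.95758575, -0.00274258]), 'contact_force': array([ 0.49517734, -0.69605669, -0.11980996]), 'wrist_torque': array([ 0.00245927, -0.00401497,  0.00856642]), 'opening': 0.08536781026716589}
scene [[450.30333363   0.         277.69605806]
 [  0.         450.30333363 204.40230121]
 [  0.           0.           1.        ]] [1.53157367 0.93822595 1.00387047] [-1.03570002 -2.21757969  1.18077447]
side [[396.64766276   0.         278.60421039]
 [  0.         396.64766276 207.37360352]
 [  0.           0.           1.        ]] [ 1.09857304 -0.56970743  1.06480917] [-2.25593607 -0.76375104  0.32533547]
wrist [[325.1922621    0.         278.32893452]
 [  0.         325.1922621  208.56290659]
 [  0.           0.           1.        ]] [0.06985438 0.62383556 0.37392388] [2.2751178  1.81351207 0.25450256]
```

View pics/scene0.png

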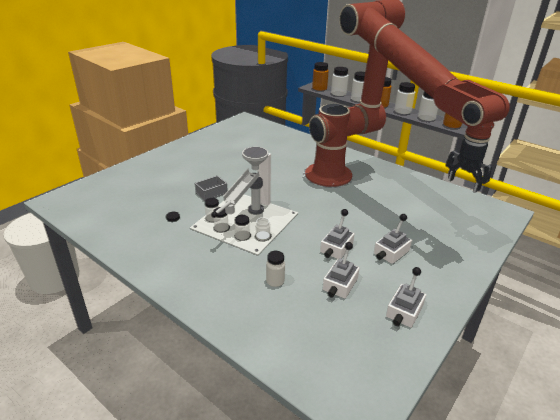

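View pics/side0.png

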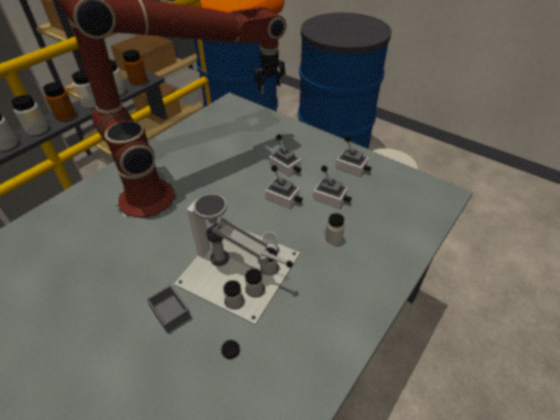

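View pics/wrist0.png

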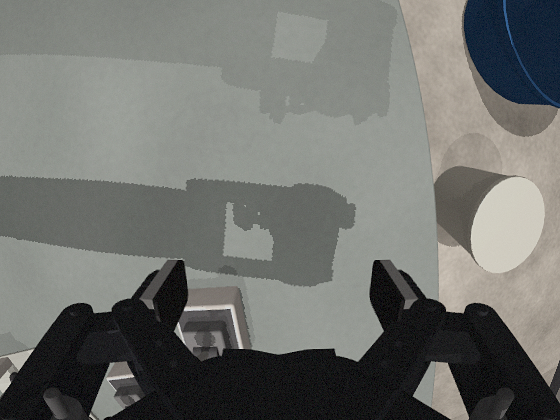

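The four control look-alikes are in scene at about (338,240), (393,243), (341,276) and (407,302), and in side at (285,160), (283,190), (331,190) and (352,160). The divider is at scene (245,220). I'll enlarge both views.

```bash
cat > h.py <<'E'
import numpy as np, cv2
from scipy.spatial.transform import Rotation as R
from scipy.optimize import least_squares
CAM={}
def setcam(n,d): CAM[n]=(d["intrinsics"],np.array(d["eye"]),R.from_rotvec(d["orientation"]).as_matrix())
K=lambda f,cx,cy: np.array([[f,0,cx],[0,f,cy],[0,0,1]])
setcam("scene",dict(intrinsics=K(450.30333,277.69606,204.4023),eye=[1.53157367,0.93822595,1.00387047],orientation=[-1.03570002,-2.21757969,1.18077447]))
setcam("side",dict(intrinsics=K(396.64766,278.60421,207.3736),eye=[1.09857304,-0.56970743,1.06480917],orientation=[-2.25593607,-0.76375104,0.32533547]))
def proj(n,P):
    k,e,r=CAM[n]; c=(np.atleast_2d(P)-e)@r; p=c@k.T; return p[:,:2]/p[:,2:]
def atz(n,uv,z):
    k,e,r=CAM[n]; d=r@np.linalg.inv(k)@np.array([uv[0],uv[1],1.]); return e+d*(z-e[2])/d[2]
def tri(a,b,na="scene",nb="side"):
    f=lambda p: np.r_[proj(na,p)[0]-a,proj(nb,p)[0]-b]
    s=least_squares(f,[.6,.3,.1]); return s.x,np.sqrt(2*s.cost)
def crop(src,dst,x0,y0,w,h,s):
    im=cv2.imread(src)[y0:y0+h,x0:x0+w]; cv2.imwrite(dst,cv2.resize(im,None,fx=s,fy=s,interpolation=cv2.INTER_CUBIC))
E
python3 - <<'E'
from h import *
for uv in [(338,240),(393,243),(341,276),(407,302)]: print("scene",uv,atz("scene",uv,.05))
for uv in [(285,160),(283,190),(331,190),(352,160)]: print("side",uv,atz("side",uv,.05))
crop("pics/scene0.png","pics/sc1.png",160,140,150,120,5)
crop("pics/side0.png","pics/si1.png",170,185,150,145,5) if 0 else crop("pics/side0.png","pics/si1.png",165,185,160,120,5)
crop("pics/scene0.png","pics/sc2.png",305,200,140,130,4)
crop("pics/side0.png","pics/si2.png",255,130,130,120,5)
E
```

```text
scene (338, 240) [0.43713121 0.33416883 0.05      ]
scene (393, 243) [0.3274474  0.48701916 0.05      ]
scene (341, 276) [0.58489551 0.44101098 0.05      ]
scene (407, 302) [0.55353018 0.648453   0.05      ]
side (285, 160) [0.32916295 0.46099332 0.05      ]
side (283, 190) [0.43228331 0.31121392 0.05      ]
side (331, 190) [0.5766627  0.42050731 0.05      ]
side (352, 160) [0.54798736 0.62619185 0.05      ]
```

View pics/sc1.png

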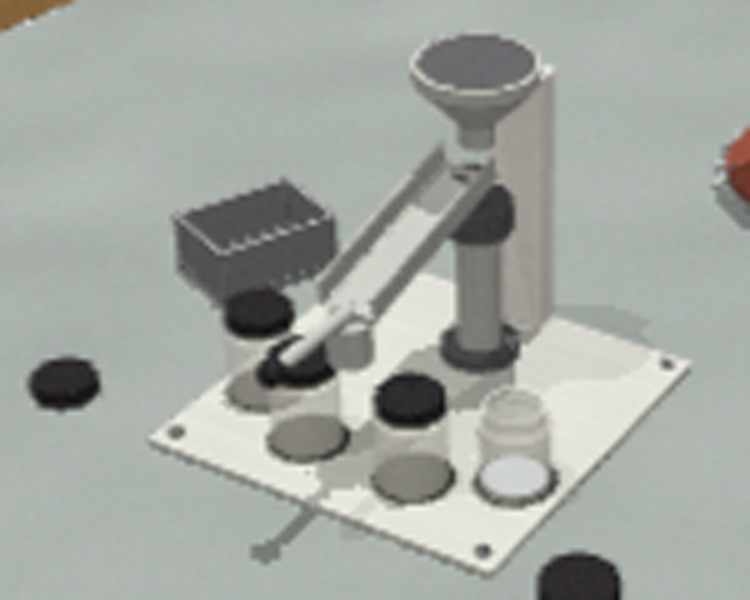

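View pics/si1.png

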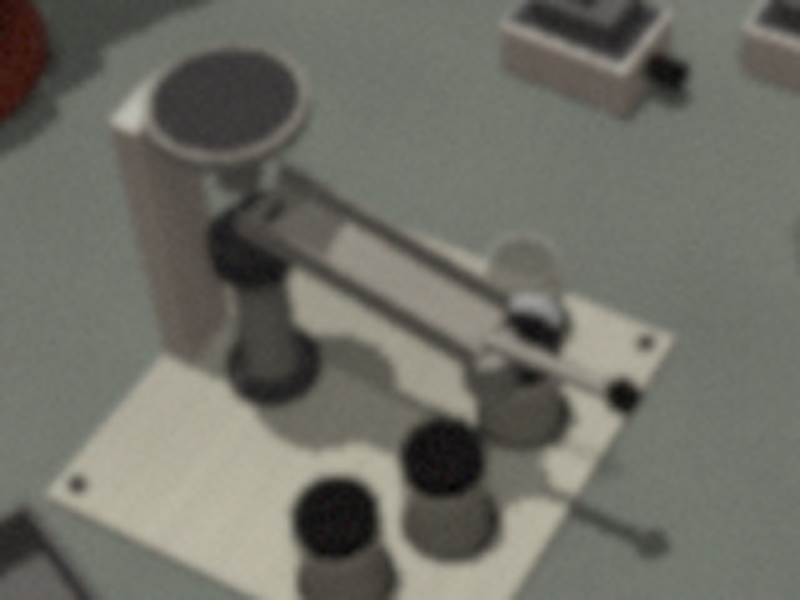

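View pics/sc2.png

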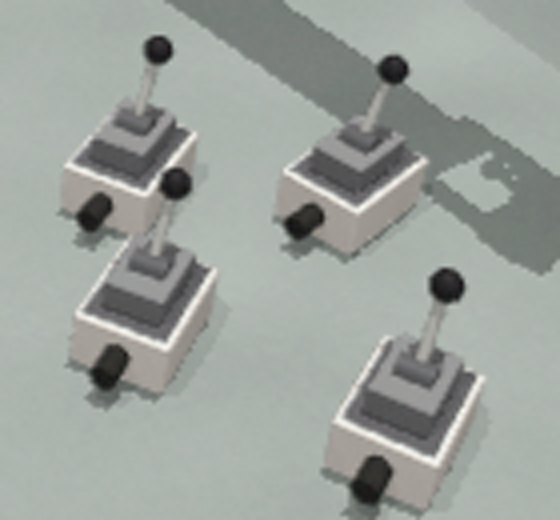

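View pics/si2.png

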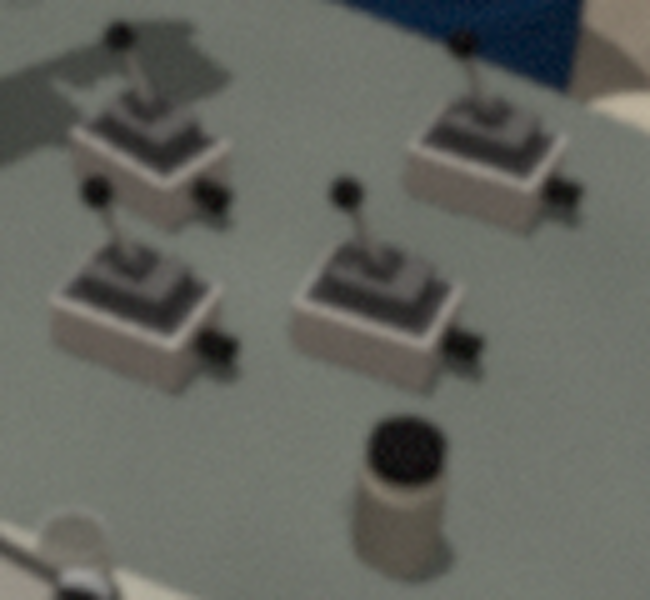

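```bash
python3 - <<'E'
from h import *
S=lambda x,y:(160+x/5,140+y/5); D=lambda x,y:(165+x/5,185+y/5)
obs=[("scene",S(150,438),(.225,-.15,.008)),("scene",S(690,365),(-.075,.15,.008)),("scene",S(490,574),(.225,.15,.008)),
("side",D(50,492),(-.075,-.15,.008)),("side",D(675,335),(.225,.15,.008)),("scene",S(475,66),(0,0,.262)),("side",D(228,103),(0,0,.262))]
def w(p,L): c,s=np.cos(p[2]),np.sin(p[2]); return np.array([p[0]+c*L[0]-s*L[1],p[1]+s*L[0]+c*L[1],L[2]])
f=lambda p: np.concatenate([proj(n,w(p,L))[0]-uv for n,uv,L in obs])
s=least_squares(f,[.5,.05,0]); p=s.x; print("div",p,f(p).round(1))
inv=lambda P: (np.hypot(*(P[:2]-p[:2])), np.arctan2(P[1]-p[1],P[0]-p[0])-p[2])
b,e=tri(S(272,375),D(625,396)); print("ball",b,e,inv(b)); print(inv(atz("side",D(625,396),.14)))
for n,uv,z in [("scene",S(516,482),.010),("scene",S(517,402),.076),("side",D(523,262),.076)]:
    P=atz(n,uv,z); print("jar",n,P,inv(P))
for n,uv in [("scene",S(260,312)),("scene",S(411,400)),("side",D(338,517)),("side",D(443,457))]:
    P=atz(n,uv,.084); print("cap",n,P,inv(P))
k,e=tri((344.5,212.25),(274.4,168.2)); print("knob",k,e)
S2=lambda x,y:(305+x/4,200+y/4); E2=lambda x,y:(255+x/5,130+y/5)
# control box top corners z=.05
for a in [S2(64,165),S2(140,190),S2(196,132)]: print("ctl sc",atz("scene",a,.05))
for a in [E2(52,297),E2(180,346),E2(220,292)]: print("ctl si",atz("side",a,.05))
print("bottle",atz("side",E2(407,450),.105))
print("hole/shadow base proj", proj("side",w(p,(.17*np.cos(.72),.17*np.sin(.72),.008))))
E
```

```text
div [ 0.44146507 -0.04561247  0.1739156 ] [-1.5  0.  -0.3 -1.  -0.3 -0.6 -0.3 -0.4  0.9 -1.1 -0.6 -1.1  0.4 -1.7]
ball [ 0.69466109 -0.00284088  0.135388  ] 0.6630389371632261 (np.float64(0.25678324439273026), np.float64(-0.00656867101051703))
(np.float64(0.25947662121436876), np.float64(-0.022006466317175316))
jar scene [0.55074348 0.0914221  0.01      ] (np.float64(0.17527191957521743), np.float64(0.7236957222529116))
jar scene [0.54506302 0.08730662 0.076     ] (np.float64(0.1685230584487732), np.float64(0.7348238210155539))
jar side [0.55271041 0.07946227 0.076     ] (np.float64(0.16738942103212245), np.float64(0.6699356783327802))
cap scene [ 0.59138542 -0.12509457  0.084     ] (np.float64(0.16968652075011925), np.float64(-0.6614007920376832))
cap scene [0.60050804 0.03673129 0.084     ] (np.float64(0.17909540364248994), np.float64(0.3038273284752204))
cap side [ 0.59262782 -0.14303616  0.084     ] (np.float64(0.17983757040412102), np.float64(-0.7464113495572886))
cap side [ 0.61411552 -0.07396732  0.084     ] (np.float64(0.1749633582738508), np.float64(-0.3366951469187297))
knob [0.38649218 0.31787376 0.13108139] 0.6391711858173258
ctl sc [0.48130805 0.29356532 0.05      ]
ctl sc [0.4674605  0.36183056 0.05      ]
ctl sc [0.36617372 0.35515676 0.05      ]
ctl si [0.37714158 0.2736787  0.05      ]
ctl si [0.48604518 0.2890786  0.05      ]
ctl si [0.47524684 0.35497312 0.05      ]
bottle [0.69764382 0.2532531  0.105     ]
hole/shadow base proj [[270.33156824 248.43940867]]
```

The control meant is the one at scene (338,240), side (283,190). It has the smallest y (about 0.32), and the three others lie at y of about 0.43–0.65. The open jar is the one at divider angle of about +0.72. I'll shut the fingers, rise and fly to a viewpoint above the divider.

Emit:
step_arm(
  increments="0 0 -1 0 0 0; 0 0 -1 0 0 0; 0 0 -1 0 0 0; -.4 .5 0 0 0 0; -.71 .925 0 0 0 0; -.71 .925 0 0 0 0; -.71 .925 0 0 0 0; -.71 .925 0 0 0 0; -.71 .925 0 0 0 0; -.71 .925 0 0 0 0; -.71 .925 0 0 0 0; -.71 .925 0 0 0 0",
  fingers=-1,
  newtons=40,
)

```text
t: 1.15
tool_pos: [0.2985, 0.4154, 0.3054]
tool_rot: [2.456, 1.958, -0.002]
contact_force: [0.7, -0.3, 0.7]
opening: 0.0003
```

Emit:
step_arm(
  increments="-.71 .925 0 0 0 0; -.71 .925 0 0 0 0; -.71 .925 0 0 0 0; -.71 .925 0 0 0 0; -.71 .925 0 0 0 0; -.71 .925 0 0 0 0; -.71 .925 0 0 0 0; -.71 .925 0 0 0 0; -.71 .925 0 0 0 0; -.71 .925 0 0 0 0; -.71 .925 0 0 0 0; -.71 .925 0 0 0 0",
)

```text
t: 2.15
tool_pos: [0.5213, 0.1459, 0.3054]
tool_rot: [-2.457, -1.958, 0.001]
contact_force: [0.4, 0.6, -0.0]
opening: -0.0003
```

Emit:
step_arm(
  increments="-.71 .925 0 0 0 -.5; -.71 .925 0 0 0 -.5; -.71 .925 0 0 0 -.5; -.71 .925 0 0 0 -.5; -.71 .925 0 0 0 0; -.71 .925 0 0 0 0; -.4 .5 0 0 0 0; 0 0 0 0 0 0; 0 0 0 0 0 0; 0 0 0 0 0 0",
)

```text
t: 2.98
tool_pos: [0.6586, 0.0171, 0.3057]
tool_rot: [-2.248, -2.193, 0.001]
contact_force: [0.1, -0.3, -0.7]
opening: 0.0003
```

```bash
cat >> h.py <<'E'
def fish(d,uv,z):
    k=d["intrinsics"]; r=R.from_rotvec(d["orientation"]).as_matrix(); e=np.array(d["eye"])
    a=np.array([uv[0]-k[0,2],uv[1]-k[1,2]])/k[0,0]; t=np.hypot(*a)
    v=np.r_[np.sin(t)*a/t,np.cos(t)]; v=r@v; return e+v*(z-e[2])/v[2]
def fproj(d,P):
    k=d["intrinsics"]; r=R.from_rotvec(d["orientation"]).as_matrix(); c=(np.array(P)-np.array(d["eye"]))@r
    t=np.arctan2(np.hypot(c[0],c[1]),c[2]); a=c[:2]/np.hypot(c[0],c[1])*t*k[0,0]; return a+k[:2,2]
E
cat > shot.py <<'E'
import sys,pickle,cv2
from station import ctrl
tag=sys.argv[1]; o=ctrl.get_obs()
for n in sys.argv[2:]:
    d=ctrl.get_image(n); pickle.dump({k:d[k] for k in d},open(f"pics/{n}{tag}.pkl","wb")); cv2.imwrite(f"pics/{n}{tag}.png",d["pixels"][:,:,::-1])
print(o["t"],o["tool_pos"],o["tool_rot"],o["q"].round(3),o["contact_force"].round(1))
E
python3 shot.py 1 wrist side scene
```

```text
2.9833 [0.65861184 0.01711403 0.30570784] [-2.24772449e+00 -2.19316560e+00  9.61674382e-04] [-0.087  0.1    1.441  0.     1.603 -1.633] [ 0.1 -0.3 -0.7]
```

View pics/wrist1.png

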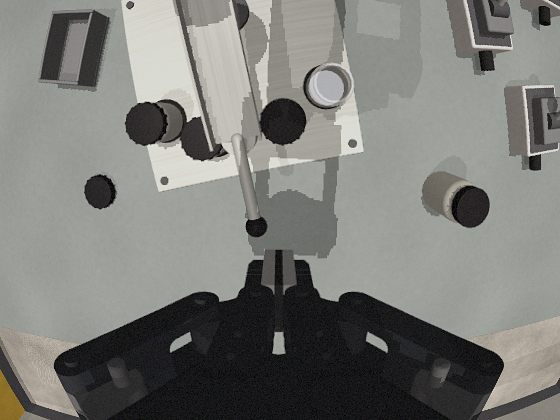

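View pics/side1.png

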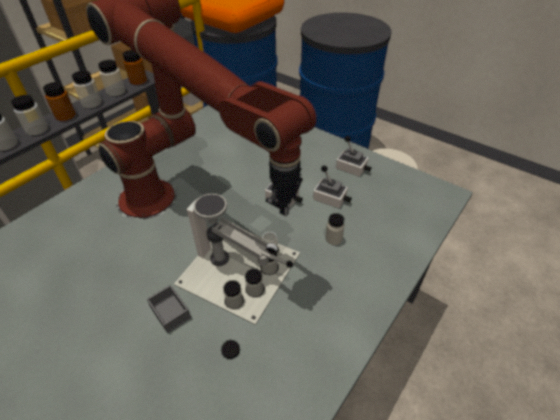

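The wrist view from above shows the ball at (256,227), the open jar at (328,86) and capped jars at (147,123), (200,140) and (283,121). The plate corners are at (161,191) and (364,151). I'll enlarge it.

```bash
python3 - <<'E'
from h import *
crop("pics/wrist1.png","pics/w1c.png",120,0,260,250,3)
crop("pics/wrist1.png","pics/w1j.png",220,50,150,120,5)
E
```

```text
(no output)
```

View pics/w1c.png

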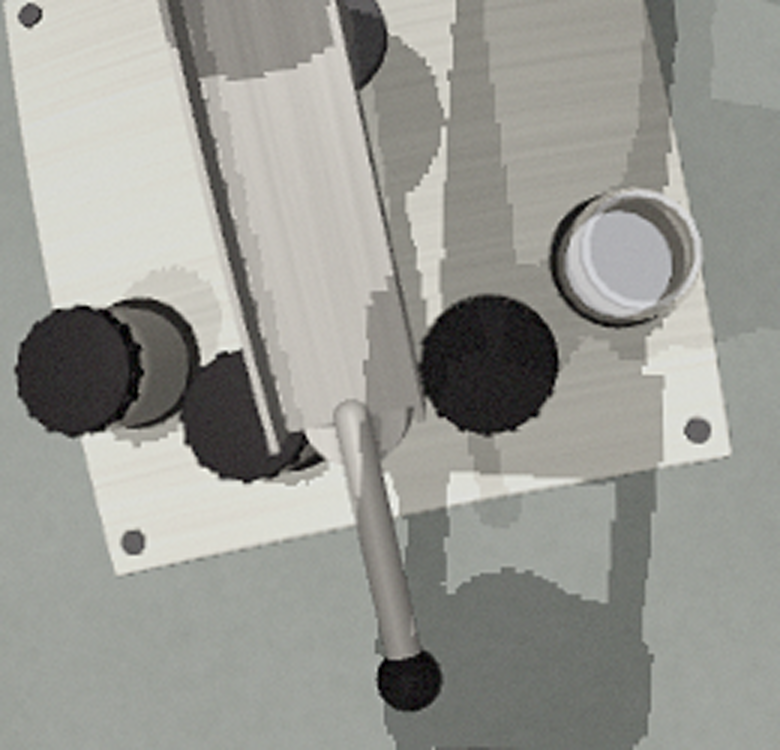

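View pics/w1j.png

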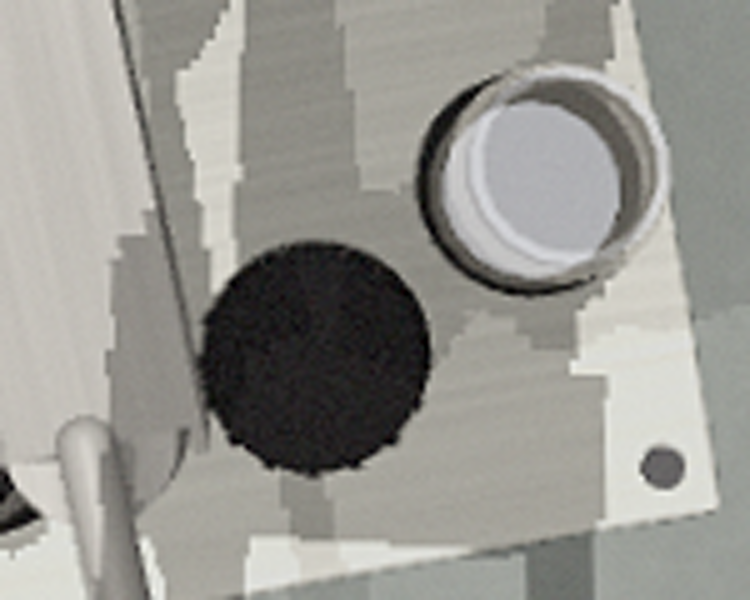

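```bash
python3 - <<'E'
from h import *
import pickle
d=pickle.load(open("pics/wrist1.pkl","rb"))
print(d["eye"])
S=lambda x,y:(160+x/5,140+y/5); D=lambda x,y:(165+x/5,185+y/5)
obs=[("scene",S(150,438),(.225,-.15,.008)),("scene",S(690,365),(-.075,.15,.008)),("scene",S(490,574),(.225,.15,.008)),
("side",D(50,492),(-.075,-.15,.008)),("side",D(675,335),(.225,.15,.008)),("scene",S(475,66),(0,0,.262)),("side",D(228,103),(0,0,.262))]
def w(p,L): c,s=np.cos(p[2]),np.sin(p[2]); return np.array([p[0]+c*L[0]-s*L[1],p[1]+s*L[0]+c*L[1],L[2]])
A=fish(d,(159.3,191.7),.008);B=fish(d,(363.3,152.3),.008);print("corners",A,B,np.hypot(*(B-A)[:2]), "yaw",np.arctan2(B[1]-A[1],B[0]-A[0])-np.pi/2)
f=lambda p: np.concatenate([proj(n,w(p,L))[0]-uv for n,uv,L in obs]+[400*(w(p,(.225,-.15,.008))-A)[:2]*3,400*3*(w(p,(.225,.15,.008))-B)[:2]])
s=least_squares(f,[.5,.05,0]); p=s.x; print("div",p,f(p).round(1))
inv=lambda P: np.round((np.hypot(*(P[:2]-p[:2])), np.arctan2(P[1]-p[1],P[0]-p[0])-p[2]),4)
for n,uv,z in [("ball",(256.3,226.7),.14),("mouth",(331.2,84.2),.076),("capA",(145.7,123.7),.084),("capC",(283.3,121.3),.084)]:
    P=fish(d,uv,z);print(n,P,inv(P))
E
```

```text
[0.58767728 0.01787322 0.44952507]
corners [ 0.68482564 -0.15800249  0.008     ] [0.6363618  0.13490907 0.008     ] 0.2968937988357934 yaw 0.16397005513415475
div [ 0.43886321 -0.04764751  0.16299759] [-1.6 -0.9 -0.4 -1.3 -1.1 -1.2 -1.6 -0.8  0.  -0.4 -0.5 -1.5 -0.7 -1.7
  0.5 -1.4  0.2  2.4]
ball [ 0.69523959 -0.00694939  0.14      ] [ 0.2596 -0.0056]
mouth [0.54965321 0.07904007 0.076     ] [0.1683 0.6892]
capA [ 0.58528418 -0.13777802  0.084     ] [ 0.1719 -0.7148]
capC [0.59217478 0.0233995  0.084     ] [0.169 0.271]
```

Emit:
step_arm(
  increments="-.8 .1 0 0 0 0; -.8 .1 0 0 0 0; -.8 .1 0 0 0 0; -.76 .06 0 0 0 0; 0 0 1 0 0 -.6; 0 0 1 0 0 -.6; 0 0 1 0 0 -.6; 0 0 1 0 0 0; 0 0 1 0 0 0; 0 0 1 0 0 0; 0 0 1 0 0 0; 0 0 .5 0 0 0",
)

```text
t: 4.13
tool_pos: [0.6641, -0.0613, 0.1152]
tool_rot: [-2.039, -2.385, 0.004]
contact_force: [0.2, -0.2, -0.3]
opening: 0.0
```

```bash
python3 shot.py 2 wrist side
```

```text
4.1333 [ 0.66413328 -0.06130545  0.11520855] [-2.03865341 -2.38468256  0.00361094] [-0.204  0.244  1.601  0.     1.302 -1.93 ] [ 0.2 -0.2 -0.3]
```

View pics/wrist2.png

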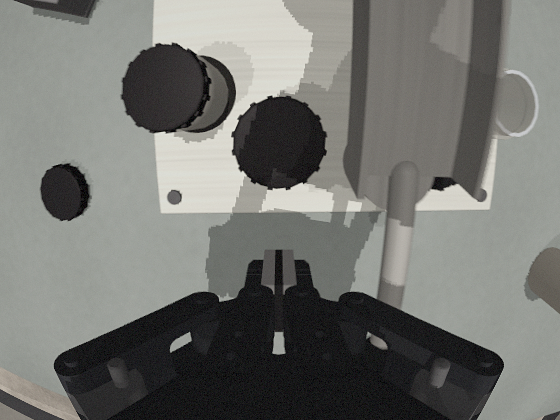

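Emit:
step_arm(
  increments=".5 0 0 0 0 0; .5 0 0 0 0 0; .2 0 0 0 0 0; .355 .035 0 0 0 -.4; .355 .035 0 0 0 -.4; .355 .035 0 0 0 -.4; .355 .035 0 0 0 -.4; .355 .035 0 0 0 -.4; .355 .035 0 0 0 -.4; 0 0 0 0 0 0",
)

```text
t: 5.07
tool_pos: [0.6539, 0.0216, 0.1208]
tool_rot: [1.737, 2.615, 0.002]
contact_force: [1.0, -0.8, -0.2]
opening: 0.0
```

```bash
python3 shot.py 3 wrist side
```

```text
5.0667 [0.65388565 0.02163488 0.12076665] [1.73724491e+00 2.61478296e+00 2.06235470e-03] [-0.081  0.206  1.635  0.     1.298 -2.049] [ 1.  -0.8 -0.2]
```

View pics/wrist3.png

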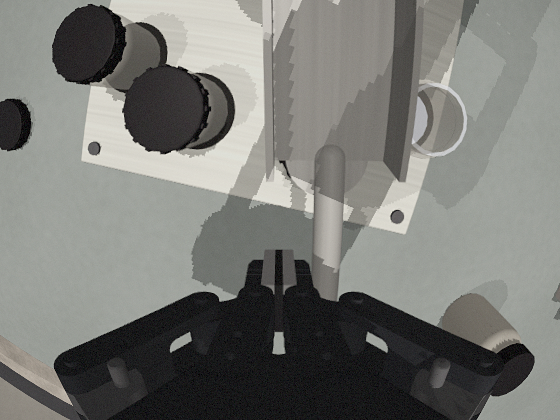

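Emit:
step_arm(
  increments=".355 .035 0 0 0 -.4; .355 .035 0 0 0 -.4; .355 .035 0 0 0 -.4; .355 .035 0 0 0 -.4; .355 .035 0 0 0 -.4; .355 .035 0 0 0 -.4; .355 .035 0 0 0 -.4; .355 .035 0 0 0 -.4; .355 .035 0 0 0 -.4; 0 0 0 0 0 0; 0 0 0 0 0 0",
)

```text
t: 6.08
tool_pos: [0.6185, 0.0917, 0.1194]
tool_rot: [1.247, 2.882, 0.001]
contact_force: [0.4, -0.2, -0.1]
opening: 0.0
```

```bash
python3 shot.py 4 wrist side scene; python3 -c "
from h import *
crop('pics/side4.png','pics/si4.png',165,185,160,120,5)
crop('pics/scene4.png','pics/sc4.png',160,140,150,120,5)"
```

```text
6.0833 [0.61851185 0.09167951 0.11936856] [1.24730968e+00 2.88242590e+00 1.05056310e-03] [ 0.028  0.144  1.708  0.     1.289 -2.297] [ 0.4 -0.2 -0.1]
```

View pics/wrist4.png

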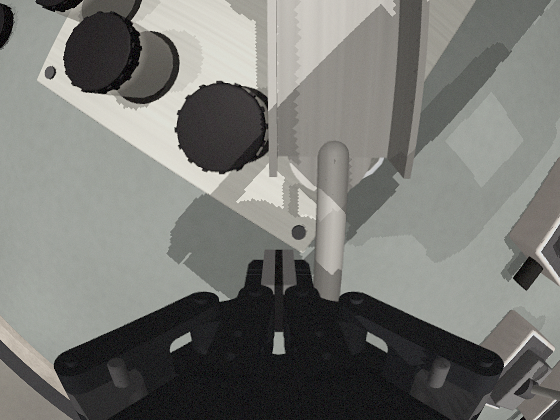

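View pics/sc4.png

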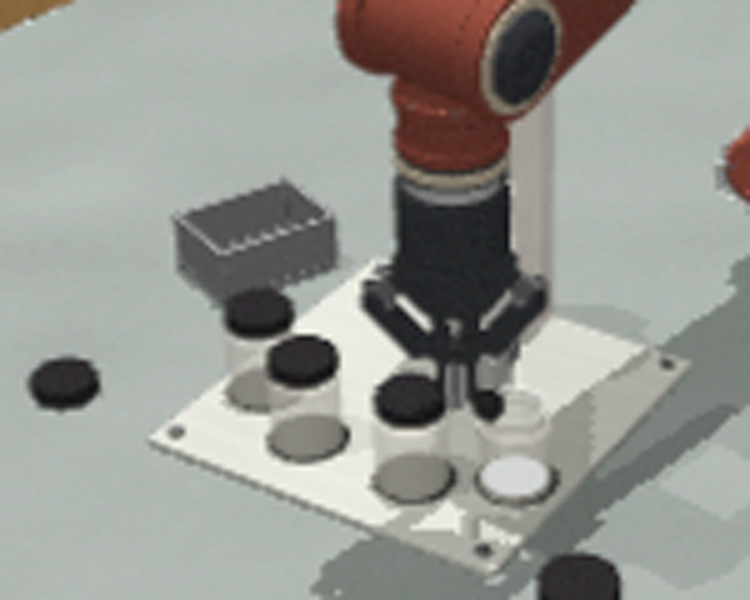

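View pics/si4.png

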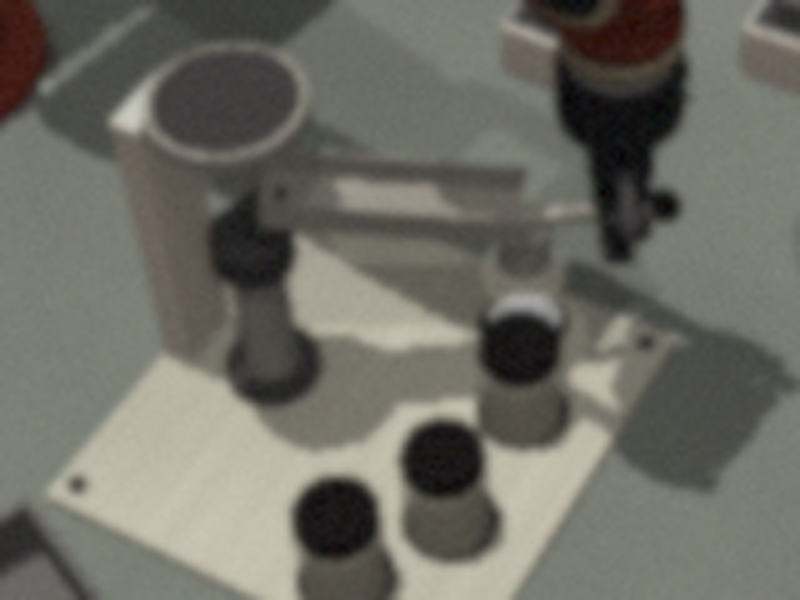

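```bash
python3 - <<'E'
from h import *
import pickle
p=[.43886321,-.04764751,.16299759]
S=lambda x,y:(160+x/5,140+y/5); D=lambda x,y:(165+x/5,185+y/5)
inv=lambda P: np.round((np.hypot(*(P[:2]-p[:2])), np.arctan2(P[1]-p[1],P[0]-p[0])-p[2]),4)
d=pickle.load(open("pics/wrist4.pkl","rb"))
b,e=tri(S(488,404),D(665,206));print(b,e,inv(b)); print(inv(atz("side",D(665,206),.14)),inv(atz("scene",S(488,404),.14)))
for uv in [(332.5,165),(330.5,230),(329,285)]:
    print(inv(fish(d,uv,.14)))
o=d
# jar re-measure from original capture: predicted mouth outline overlay
P=np.array([.5497,.0790,.076]); print(fproj(d,P))
print("rim pts",[fproj(d,P+np.array([.0225*np.cos(a),.0225*np.sin(a),0])).round(0) for a in np.arange(0,6.28,.785)])
E
```

```text
[0.62703731 0.13096    0.13716504] 0.8072329515974 [0.2594 0.5963]
[0.2596 0.5782] [0.2611 0.6013]
[0.1728 0.5859]
[0.1993 0.5882]
[0.2249 0.5924]
[344.16607958 140.06459062]
rim pts [array([317., 167.]), array([344., 178.]), array([370., 167.]), array([381., 140.]), array([370., 113.]), array([344., 102.]), array([317., 113.]), array([306., 140.])]
```

```bash
python3 -c "
from h import *
crop('pics/wrist4.png','pics/w4c.png',240,100,180,140,4)"
```

```text
(no output)
```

View pics/w4c.png

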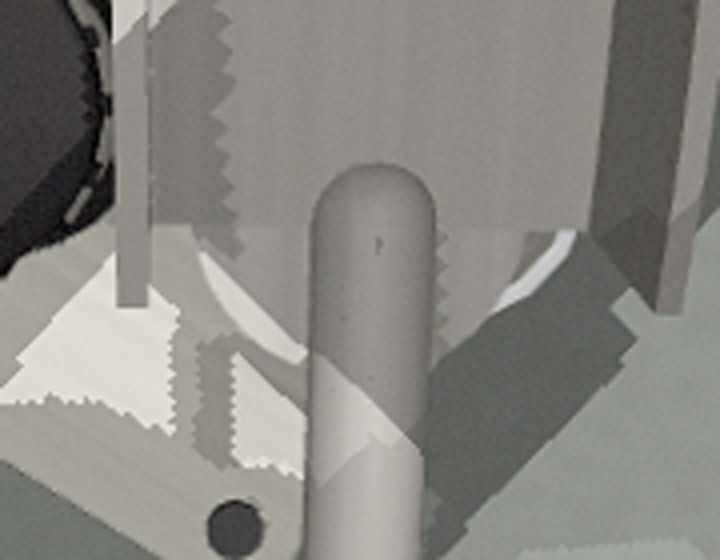

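Emit:
step_arm(
  increments=".266 .026 0 0 0 -.3; .266 .026 0 0 0 -.3; .266 .026 0 0 0 -.3; 0 0 0 0 0 0; -.4 0 0 0 0 0; -.8 0 0 0 0 0; -.8 .4 0 0 0 0; 0 .5 -.8 0 0 0; 0 .5 -1 0 0 0; 0 .5 -1 0 0 0; 0 0 -1 0 0 0; 0 0 0 0 0 0",
)

```text
t: 7.23
tool_pos: [0.6782, 0.1098, 0.221]
tool_rot: [1.111, 2.928, 0.008]
contact_force: [0.8, -0.9, 1.6]
opening: 0.0
```

```bash
python3 shot.py 5 wrist side scene; python3 -c "
from h import *
crop('pics/side5.png','pics/si5.png',165,185,160,120,5)
crop('pics/scene5.png','pics/sc5.png',160,140,150,120,5)"
```

```text
7.2333 [0.67816354 0.10983868 0.22098576] [1.11076732 2.92831901 0.00750063] [ 0.052  0.195  1.475  0.     1.46  -2.364] [ 0.8 -0.9  1.6]
```

View pics/wrist5.png

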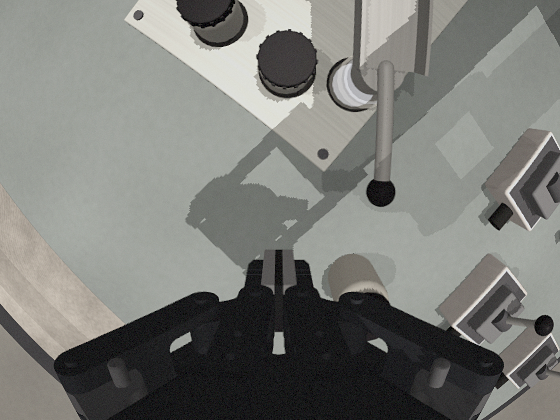

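View pics/sc5.png

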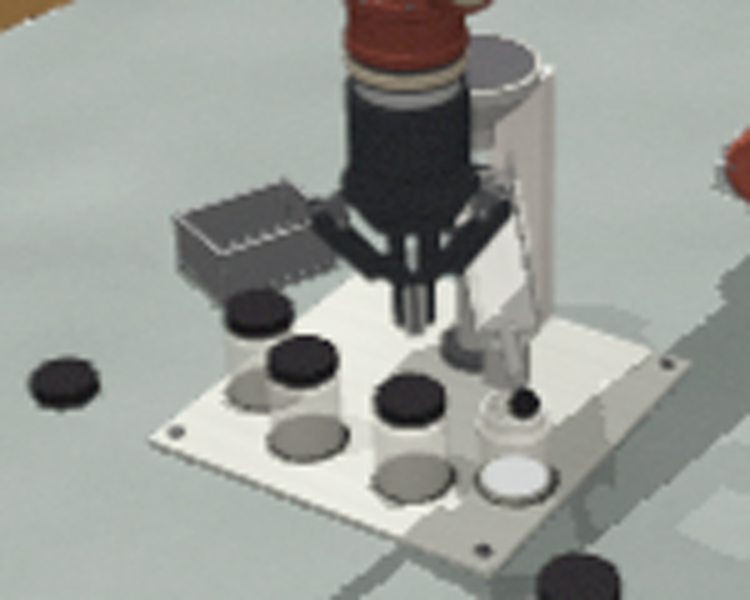

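View pics/si5.png

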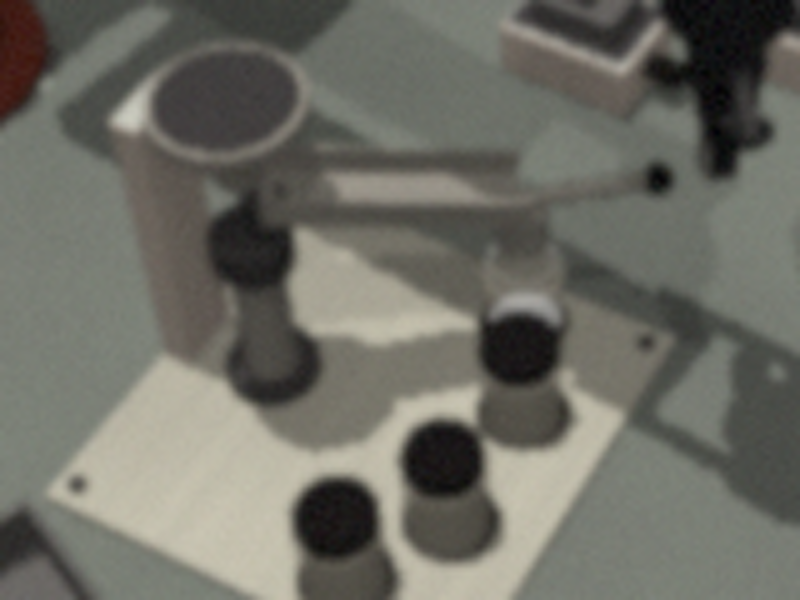

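```bash
python3 -c "
from h import *
crop('pics/wrist5.png','pics/w5c.png',310,30,130,190,3)
crop('pics/wrist5.png','pics/w5d.png',310,30,130,100,6)
crop('pics/scene5.png','pics/sc5b.png',240,190,50,60,10)"
```

```text
(no output)
```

View pics/w5d.png

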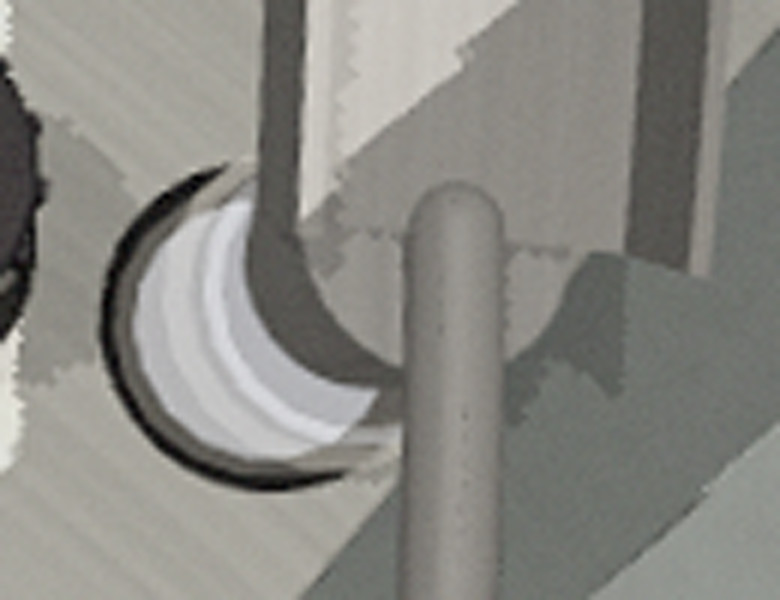

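View pics/sc5b.png

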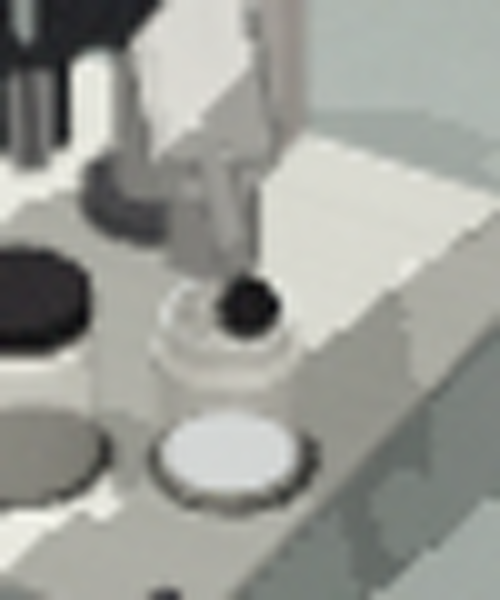

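View pics/w5c.png

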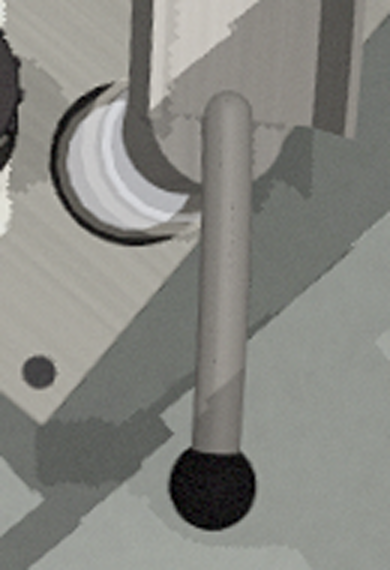

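```bash
cat > ov.py <<'E'
from h import *
import pickle,sys
p=[.43886321,-.04764751,.16299759]
def overlay(png,pk,out,crop4,ch,jar,s):
    d=pickle.load(open(pk,"rb")); im=cv2.imread(png); x0,y0,w,h=crop4
    im=cv2.resize(im[y0:y0+h,x0:x0+w],None,fx=s,fy=s,interpolation=cv2.INTER_CUBIC)
    wr="wrist" in pk
    pr=(lambda P:fproj(d,P)) if wr else (lambda P:proj("scene" if "scene" in pk else "side",P)[0])
    a=ch+p[2]; sp=np.array([p[0]+.17*np.cos(a),p[1]+.17*np.sin(a)])
    for c,r,z,col in [(sp,.017,.1,(0,0,255)),(sp,.017,.134,(0,160,255)),(jar,.0205,.076,(0,255,0)),(jar,.027,.008,(255,0,0))]:
        pts=np.array([(pr(np.r_[c+r*np.array([np.cos(t),np.sin(t)]),z])-[x0,y0]+.5)*s-.5 for t in np.linspace(0,6.283,60)]).round().astype(np.int32)
        cv2.polylines(im,[pts],True,col,1)
    e=p[:2]+.259*np.array([np.cos(a),np.sin(a)]); c=tuple(((pr(np.r_[e,.14])-[x0,y0]+.5)*s-.5).round().astype(int).tolist()); cv2.circle(im,c,3,(255,0,255),-1)
    cv2.imwrite(out,im)
E
python3 - <<'E'
from ov import *
d=pickle.load(open("pics/wrist5.pkl","rb"))
inv=lambda P: np.round((np.hypot(*(P[:2]-p[:2])), np.arctan2(P[1]-p[1],P[0]-p[0])-p[2]),4)
P=fish(d,(381,192.3),.14);print(inv(P)); 
P=fish(d,(240+25,190+30.6),.14)if 0 else atz("scene",(240+24.8,190+30.6),.14);print(inv(P))
P=atz("side",(165+657/5,185+177/5),.14);print(inv(P))
jar=np.array([.5497,.0790])
overlay("pics/wrist5.png","pics/wrist5.pkl","pics/ov5w.png",(310,30,130,190),.68,jar,4 if 0 else 3)
overlay("pics/scene5.png","pics/scene5.pkl","pics/ov5s.png",(240,190,50,60),.68,jar,10)
overlay("pics/wrist1.png","pics/wrist1.pkl","pics/ov1w.png",(220,50,150,120),0,jar,5)
E
```

```text
[0.258  0.6815]
[0.2622 0.692 ]
[0.2587 0.6758]
```

View pics/ov5w.png

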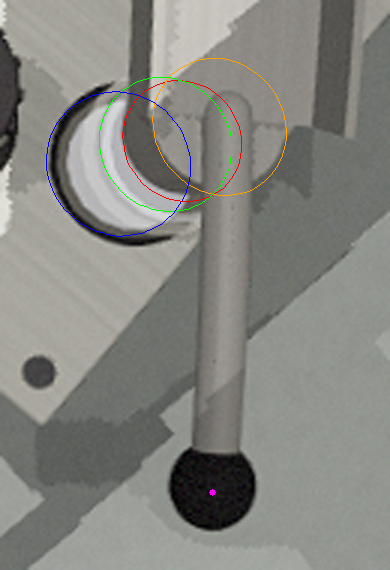

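View pics/ov5s.png

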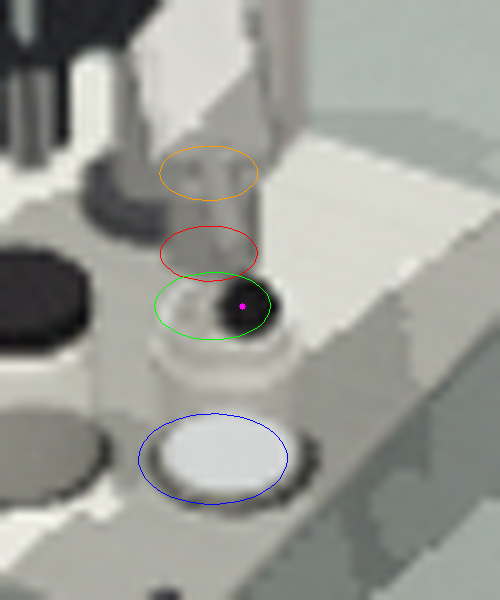

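View pics/ov1w.png

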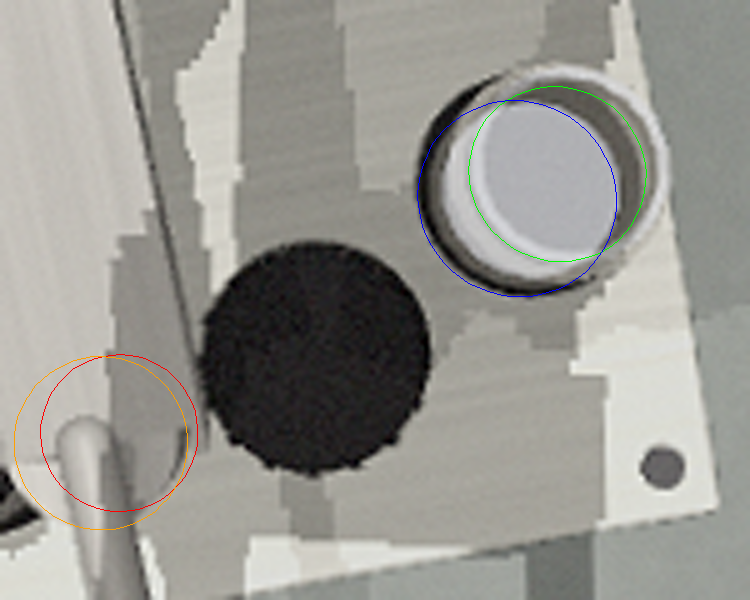

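Emit:
step_arm(
  increments=".25 .8 0 0 0 0; .75 .8 0 0 0 0; .99 .8 0 0 0 0; .99 .9 0 0 0 0; 0 0 0 0 0 0; 0 0 0 0 0 0",
)

```text
t: 7.88
tool_pos: [0.6719, 0.2217, 0.211]
tool_rot: [-1.11, -2.935, 0.004]
contact_force: [0.4, -2.0, 0.0]
opening: -0.0001
```

```bash
python3 shot.py 6 wrist; python3 -c "
from h import *
crop('pics/wrist6.png','pics/w6c.png',190,0,180,150,4)"
```

```text
7.8833 [0.67194543 0.22170533 0.21098122] [-1.10996368 -2.93533368  0.00364387] [ 0.214  0.257  1.42  -0.     1.469 -2.205] [ 0.4 -2.   0. ]
```

View pics/wrist6.png

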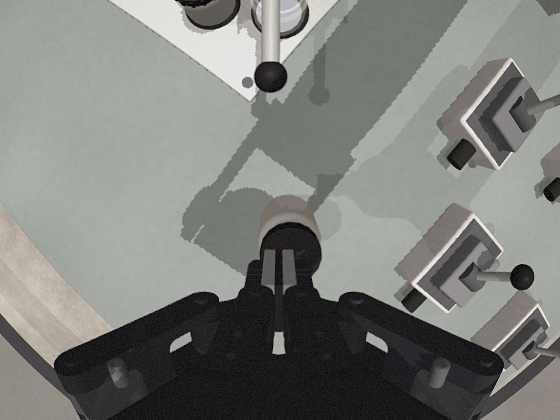

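View pics/w6c.png

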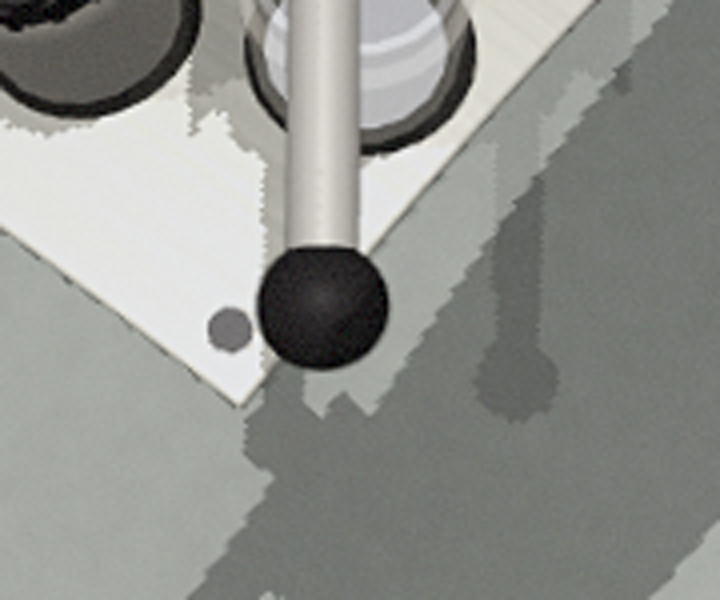

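```bash
python3 - <<'E'
from ov import *
d=pickle.load(open("pics/wrist6.pkl","rb"))
print(d["eye"],R.from_rotvec(d["orientation"]).as_matrix().round(3))
inv=lambda P: np.round((np.hypot(*(P[:2]-p[:2])), np.arctan2(P[1]-p[1],P[0]-p[0])-p[2]),4)
print("ball",inv(fish(d,(190+323/4,306/4),.14)),inv(fish(d,(190+323/4,0),.14)))
L=fish(d,(190+247/4,35/4),.009);Rr=fish(d,(190+476/4,45/4),.009);print("jar",L,Rr,np.linalg.norm(L-Rr),(L+Rr)/2,inv((L+Rr)/2))
c=fish(d,(190+240/4,406/4),.008);print("corner",c, "model", p[0]+np.cos(p[2])*.225-np.sin(p[2])*.15,p[1]+np.sin(p[2])*.225+np.cos(p[2])*.15)
E
```

```text
[0.62529191 0.16793384 0.35497544] [[-0.75   0.637  0.18 ]
 [ 0.662  0.72   0.208]
 [ 0.003  0.275 -0.962]]
ball [0.2574 0.679 ] [0.2033 0.6772]
jar [0.56540509 0.05895501 0.009     ] [0.52176705 0.10118495 0.009     ] 0.06072599517742662 [0.54358607 0.08006998 0.009     ] [0.1652 0.721 ]
corner [0.6350575  0.13537158 0.008     ] model 0.6365393792044982 0.13687655923931247
```

Emit:
step_arm(
  increments="-.1 -.9 0 0 0 0; -.1 -.9 0 0 0 0; 0 0 0 0 0 0; 0 0 0 0 0 0",
)

```text
t: 8.27
tool_pos: [0.6469, 0.1817, 0.213]
tool_rot: [-1.119, -2.935, 0.001]
contact_force: [0.3, 0.2, 1.2]
opening: 0.0001
```

```bash
python3 shot.py 7 wrist; python3 -c "
from h import *
crop('pics/wrist7.png','pics/w7c.png',190,0,180,150,4)"
```

```text
8.2667 [0.64690231 0.18165287 0.21296193] [-1.11860153e+00 -2.93459554e+00  8.44273914e-04] [ 0.163  0.173  1.514  0.     1.456 -2.25 ] [0.3 0.2 1.2]
```

View pics/w7c.png

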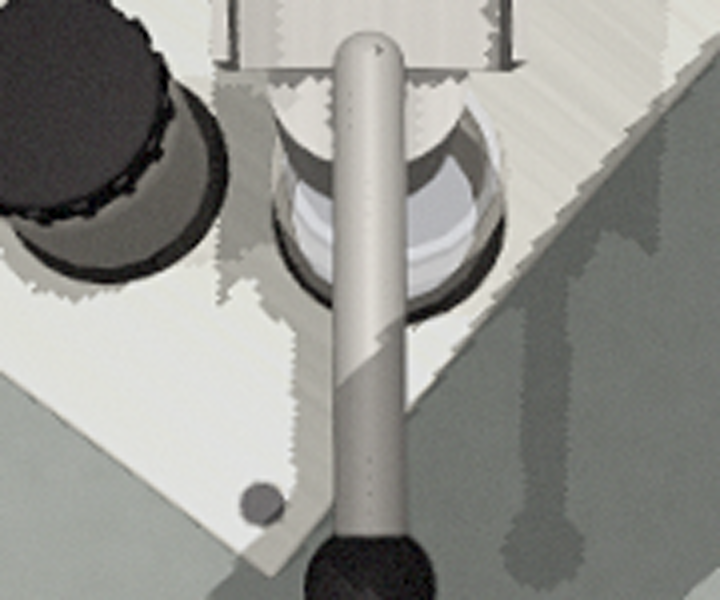

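```bash
python3 - <<'E'
from ov import *
d=pickle.load(open("pics/wrist7.pkl","rb"))
inv=lambda P: np.round((np.hypot(*(P[:2]-p[:2])), np.arctan2(P[1]-p[1],P[0]-p[0])-p[2]),4)
c=lambda x,y:(190+(x+.5)/4-.5,(y+.5)/4-.5)
print("spoke",[inv(fish(d,c(369,y),.14)) for y in (80,300,530)])
L=fish(d,c(272,215),.009);Rr=fish(d,c(507,215),.009);print("jar",np.linalg.norm(L-Rr),(L+Rr)/2,inv((L+Rr)/2))
k=fish(d,c(272,576),.008);print("corner",k, "model", p[0]+np.cos(p[2])*.225-np.sin(p[2])*.15,p[1]+np.sin(p[2])*.225+np.cos(p[2])*.15)
for a in (.69,.70,.71,.72):
    j=np.array(p[:2])+.169*np.array([np.cos(a+p[2]),np.sin(a+p[2])])
    overlay("pics/wrist7.png","pics/wrist7.pkl",f"pics/ov7_{int(a*100)}.png",(190,0,180,150),.679,j,4)
E
```

```text
spoke [array([0.1709, 0.677 ]), array([0.2095, 0.6773]), array([0.248 , 0.6777])]
jar 0.06186529743184195 [0.54602134 0.08236607 0.009     ] [0.1685 0.7185]
corner [0.63461715 0.13456594 0.008     ] model 0.6365393792044982 0.13687655923931247
```

View pics/ov7_70.png

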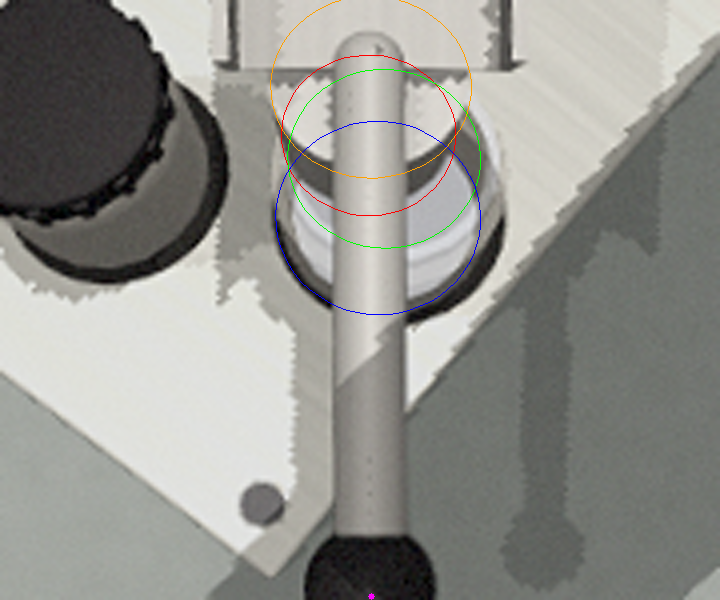

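View pics/ov7_72.png

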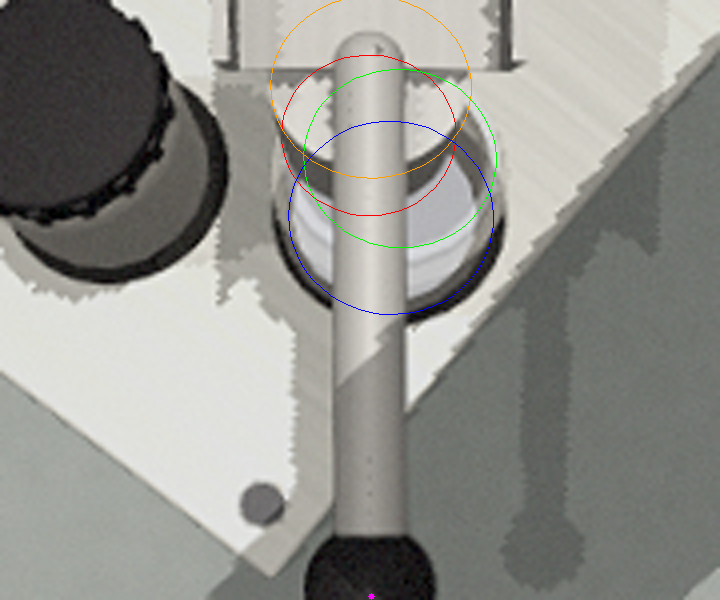

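```bash
python3 -c "
from h import *
crop('pics/wrist1.png','pics/w1k.png',298,55,60,60,10)
crop('pics/wrist7.png','pics/w7k.png',250,10,72,76,8)"
```

```text
(no output)
```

View pics/w1k.png

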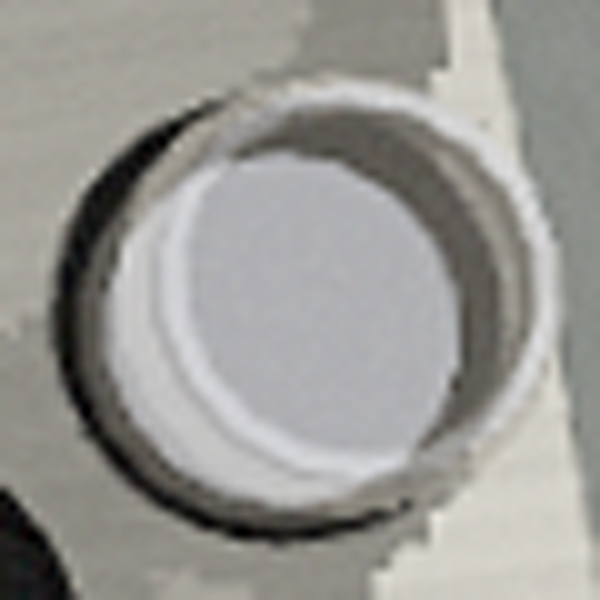

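View pics/w7k.png

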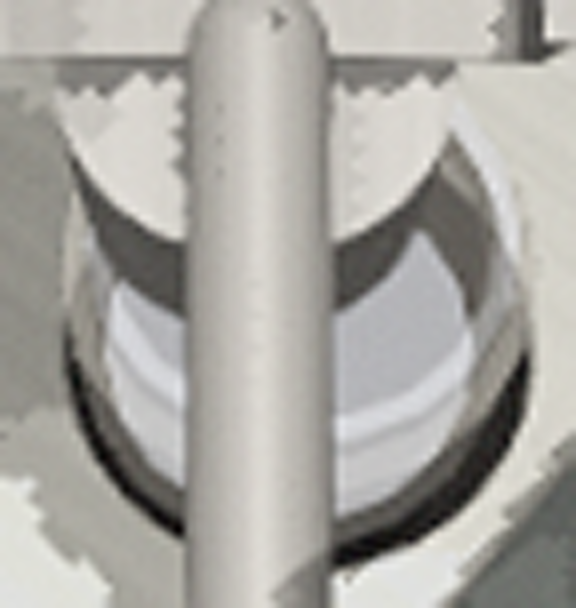

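```bash
python3 - <<'E'
from ov import *
d=pickle.load(open("pics/wrist1.pkl","rb"))
inv=lambda P: np.round((np.hypot(*(P[:2]-p[:2])), np.arctan2(P[1]-p[1],P[0]-p[0])-p[2]),4)
P=fish(d,(334.1,82.5),.076);print(P,inv(P))
j=P[:2]
overlay("pics/wrist7.png","pics/wrist7.pkl","pics/ov7n.png",(250,10,72,76),.679,j,8)
overlay("pics/wrist1.png","pics/wrist1.pkl","pics/ov1n.png",(298,55,60,60),.0,j,10)
E
```

```text
[0.54760112 0.08244147 0.076     ] [0.1695 0.7116]
```

View pics/ov7n.png

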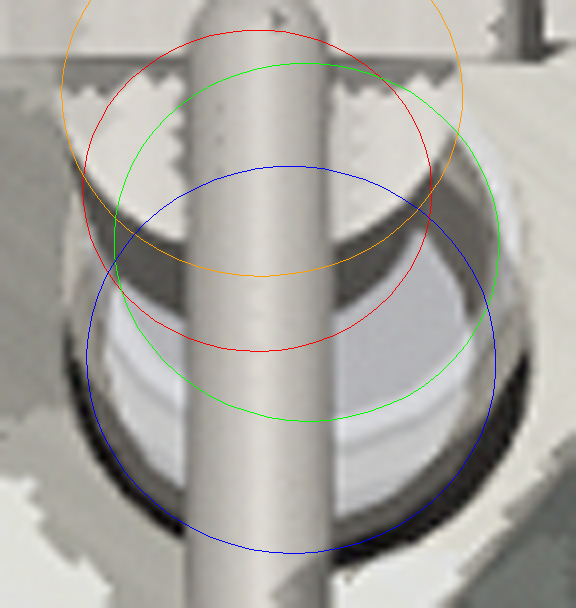

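View pics/ov1n.png

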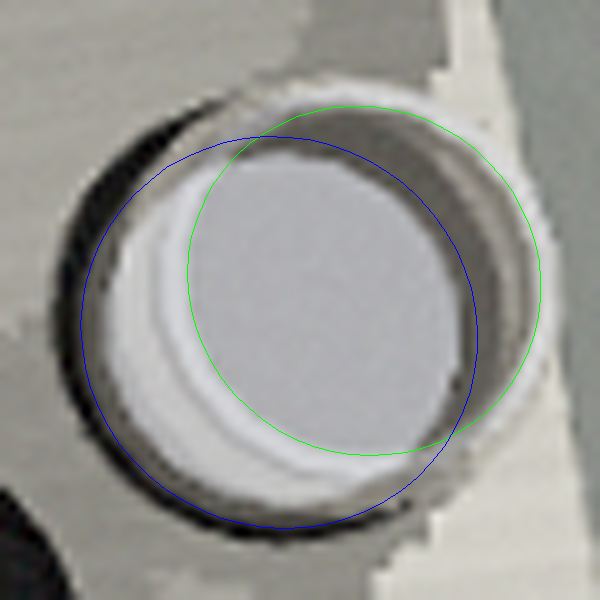

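The jar mouth is at 0.712 and the chute is at 0.678, so it needs about 0.033 rad more. I'll re-engage behind the spoke.

Emit:
step_arm(
  increments="-.7 0 0 0 0 0; -.7 -.5 0 0 0 0; -.7 -1 0 0 0 0; 0 -1 0 0 0 0; 0 -1 .26 0 0 0; 0 0 .5 0 0 0; 0 0 1 0 0 0; 0 0 1 0 0 0; 0 0 1 0 0 0; 0 0 0 0 0 0; 0 0 0 0 0 0",
)

```text
t: 9.23
tool_pos: [0.6278, 0.0833, 0.1175]
tool_rot: [-1.113, -2.934, 0.002]
contact_force: [-0.4, 0.2, -0.2]
opening: -0.0003
```

```bash
cat > fr.py <<'E'
from station import ctrl
from h import *
p=[.43886321,-.04764751,.16299759]
o=ctrl.get_obs(); M=R.from_rotvec(o["tool_rot"]).as_matrix(); x=M[:2,0]; y=M[:2,1]; q=o["tool_pos"][:2]-p[:2]
print("t",o["t"],o["tool_pos"],"tool frame r",q@y,"t",q@x,"angle div",np.arctan2(x[1],x[0])-np.pi/2-p[2], "TCP polar", np.hypot(*q),np.arctan2(q[1],q[0])-p[2],o["contact_force"].round(1))
E
python3 fr.py; python3 shot.py 8 wrist
```

```text
t 9.2333 [0.62783493 0.0833289  0.11753899] tool frame r 0.22337396516192354 t -0.054484795684325724 angle div 0.682328398177426 TCP polar 0.22992418477291252 0.4430828675551085 [-0.4  0.2 -0.2]
9.2333 [0.62783493 0.0833289  0.11753899] [-1.11334099e+00 -2.93350156e+00  2.23336673e-03] [ 0.014  0.167  1.685  0.     1.293 -2.402] [-0.4  0.2 -0.2]
```

View pics/wrist8.png

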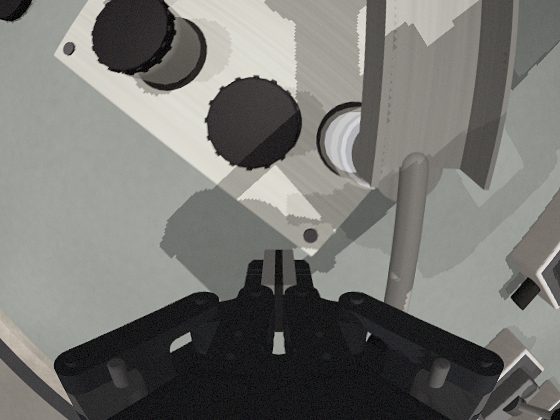

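Emit:
step_arm(
  increments=".6 0 0 0 0 0; .5 0 0 0 0 0; .2 0 0 0 0 0; .15 0 0 0 0 0; .1 0 0 0 0 0; .05 0 0 0 0 0; 0 0 0 0 0 0; 0 0 0 0 0 0",
)

```text
t: 9.95
tool_pos: [0.5988, 0.1097, 0.1201]
tool_rot: [1.115, 2.937, 0.0]
contact_force: [0.4, -1.1, 0.2]
opening: 0.0004
```

```bash
python3 fr.py; python3 shot.py 9 scene side
```

```text
t 9.95 [0.5987689  0.10968781 0.1200825 ] tool frame r 0.22381566257010133 t -0.015191361346718446 angle div 0.6820689957021384 TCP polar 0.22433063203489187 0.6142985042673514 [ 0.4 -1.1  0.2]
9.95 [0.5987689  0.10968781 0.1200825 ] [1.11496620e+00 2.93661672e+00 1.84875150e-04] [ 0.059  0.106  1.748 -0.     1.287 -2.357] [ 0.4 -1.1  0.2]
```

Emit:
step_arm(
  increments="-.5 0 0 0 0 0; -1 0 0 0 0 0; 0 0 -1 0 0 0; 0 0 -1 0 0 0; 0 0 -1 0 0 0; 0 .8 -.75 0 0 0; 0 1 0 0 0 0; .5 1 0 0 0 0; 1 .95 0 0 0 0; .98 0 0 0 0 -.3; 0 0 0 0 0 0; 0 0 0 0 0 0",
)

```text
t: 11.05
tool_pos: [0.6421, 0.1965, 0.2126]
tool_rot: [-1.068, -2.953, 0.002]
contact_force: [0.3, 0.6, 0.2]
opening: -0.0003
```

```bash
python3 fr.py; python3 shot.py 10 wrist scene side; python3 -c "
from h import *
crop('pics/wrist10.png','pics/w10c.png',190,0,180,150,4)"
```

```text
t 11.05 [0.64210676 0.19653181 0.21264434] tool frame r 0.31769679804898965 t 5.5986603257562884e-05 angle div 0.7134626805717674 TCP polar 0.3176971573433141 0.7136389069597605 [0.3 0.6 0.2]
11.05 [0.64210676 0.19653181 0.21264434] [-1.06844607e+00 -2.95295941e+00  1.76573121e-03] [ 0.186  0.173  1.515 -0.     1.456 -2.261] [0.3 0.6 0.2]
```

View pics/w10c.png

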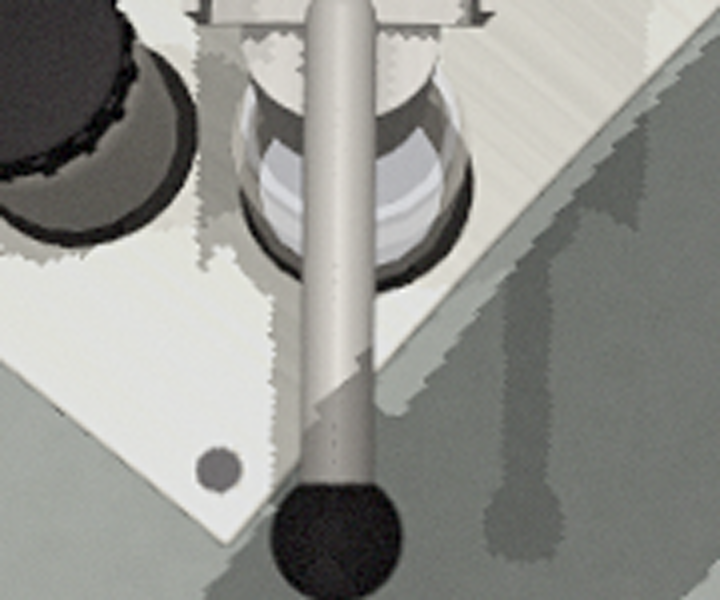

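```bash
python3 - <<'E'
from ov import *
d=pickle.load(open("pics/wrist10.pkl","rb"))
inv=lambda P: np.round((np.hypot(*(P[:2]-p[:2])), np.arctan2(P[1]-p[1],P[0]-p[0])-p[2]),4)
c=lambda x,y:(190+(x+.5)/4-.5,(y+.5)/4-.5)
print("spoke",[inv(fish(d,c(339,y),.14)) for y in (40,300,470)],inv(fish(d,c(338,542),.14)))
L=fish(d,c(239,180),.009);Rr=fish(d,c(474,180),.009);print("ring",np.linalg.norm(L-Rr),inv((L+Rr)/2))
overlay("pics/wrist10.png","pics/wrist10.pkl","pics/ov10.png",(240,0,72,76),.708,np.array([.5476,.0824]),8)
for n in ("scene","side"):
  im=cv2.imread(f"pics/{n}10.png"); 
crop("pics/scene10.png","pics/sc10.png",235,180,60,70,8); crop("pics/side10.png","pics/si10.png",225,200,80,80,7)
E
```

```text
spoke [array([0.1717, 0.6983]), array([0.2176, 0.7016]), array([0.246 , 0.7028])] [0.258  0.7026]
ring 0.061857919893683284 [0.1666 0.7171]
```

View pics/ov10.png

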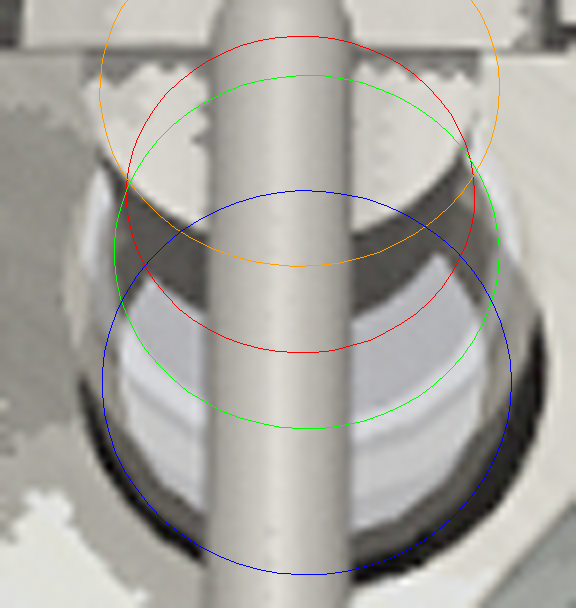

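View pics/sc10.png

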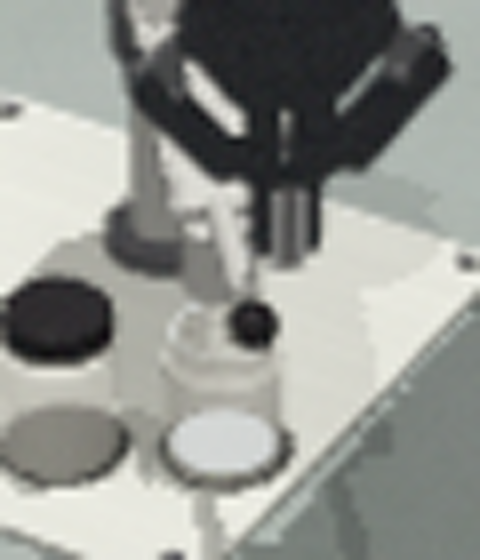

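View pics/si10.png

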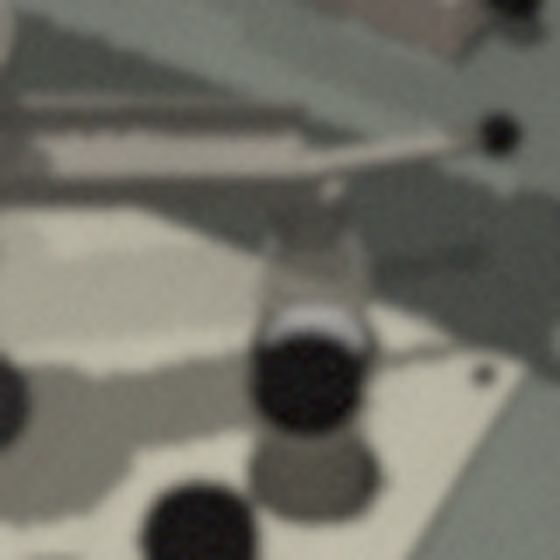

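Emit:
step_arm(
  increments="-.7 0 0 0 0 0; -.8 -.5 0 0 0 0; -.7 -1 0 0 0 0; 0 -1 0 0 0 0; 0 -1 0 0 0 0; 0 -.27 .7 0 0 0; 0 0 1 0 0 0; 0 0 1 0 0 0; 0 0 1 0 0 0; 0 0 0 0 0 0; 0 0 0 0 0 0",
)

```text
t: 12.12
tool_pos: [0.6233, 0.0875, 0.1194]
tool_rot: [-1.072, -2.949, 0.002]
contact_force: [0.7, 0.2, 0.9]
opening: 0.0001
```

```bash
python3 fr.py
```

```text
t 12.1167 [0.62327336 0.08749321 0.11939977] tool frame r 0.2220063767584433 t -0.054614540243346735 angle div 0.7106361344494971 TCP polar 0.2286265940198888 0.469421847737971 [0.7 0.2 0.9]
```

Emit:
step_arm(
  increments=".6 0 0 0 0 0; .5 0 0 0 0 0; .15 0 0 0 0 0; .1 0 0 0 0 0; .06 0 0 0 0 0; 0 0 0 0 0 0; 0 0 0 0 0 0",
)

```text
t: 12.7
tool_pos: [0.5976, 0.1113, 0.1217]
tool_rot: [1.07, 2.953, 0.001]
contact_force: [1.4, -0.5, 0.2]
opening: 0.0002
```

```bash
python3 fr.py
```

```text
t 12.7 [0.59759594 0.11127322 0.12172343] tool frame r 0.22371816020888138 t -0.020050580003168075 angle div 0.7123778710123985 TCP polar 0.22461495503242143 0.622992404150205 [ 1.4 -0.5  0.2]
```

Emit:
step_arm(
  increments="-.5 0 0 0 0 0; -1 0 0 0 0 0; 0 0 -1 0 0 0; 0 0 -1 0 0 0; 0 0 -1 0 0 0; 0 .8 -.75 0 0 0; 0 1 0 0 0 0; .5 1 0 0 0 0; 1 1 0 0 0 0; .9 0 0 0 0 0; 0 0 0 0 0 0; 0 0 0 0 0 0",
)

```text
t: 13.7
tool_pos: [0.6407, 0.1988, 0.214]
tool_rot: [-1.068, -2.953, 0.001]
contact_force: [-0.5, -0.3, -0.8]
opening: 0.0001
```

```bash
python3 fr.py; python3 shot.py 11 wrist scene side; python3 - <<'E'
from ov import *
overlay("pics/wrist11.png","pics/wrist11.pkl","pics/ov11.png",(240,0,72,76),.712,np.array([.5476,.0824]),8)
crop('pics/wrist11.png','pics/w11c.png',190,0,180,150,4)
E
```

```text
t 13.7 [0.64070492 0.19882074 0.21402995] tool frame r 0.3185592556591994 t 0.0025554442069876115 angle div 0.7135959495018265 TCP polar 0.31856973546030015 0.7216176531415054 [-0.5 -0.3 -0.8]
13.7 [0.64070492 0.19882074 0.21402995] [-1.06836889e+00 -2.95335989e+00  1.48568856e-03] [ 0.19   0.17   1.515 -0.     1.458 -2.257] [-0.5 -0.3 -0.8]
```

View pics/ov11.png

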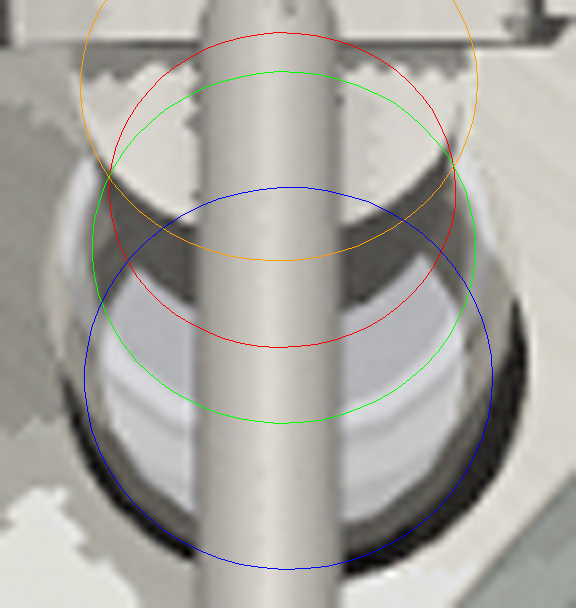

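View pics/w11c.png

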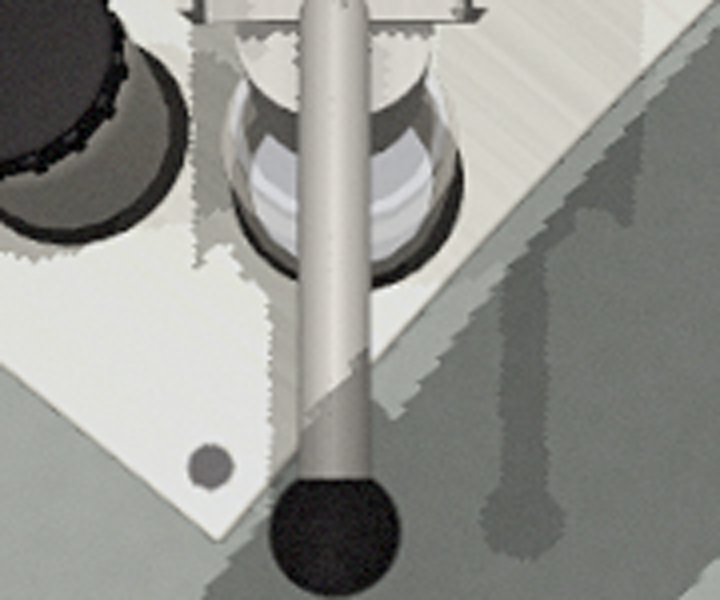

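```bash
python3 - <<'E'
from ov import *
d=pickle.load(open("pics/wrist11.pkl","rb"))
inv=lambda P: np.round((np.hypot(*(P[:2]-p[:2])), np.arctan2(P[1]-p[1],P[0]-p[0])-p[2]),4)
c=lambda x,y:(190+(x+.5)/4-.5,(y+.5)/4-.5)
print("spoke",[inv(fish(d,c(335,y),.14)) for y in (40,300,470)],inv(fish(d,c(335,537),.14)))
L=fish(d,c(231,180),.009);Rr=fish(d,c(465,180),.009);print("ring",inv((L+Rr)/2))
S2=lambda x,y:(305+x/4,200+y/4); E2=lambda x,y:(255+x/5,130+y/5)
# control centre fit
hx=.055;hy=.04
obs=[("scene",S2(64,165),(hx,-hy)),("scene",S2(140,190),(hx,hy)),("scene",S2(196,132),(-hx,hy)),("side",E2(52,297),(-hx,-hy)),("side",E2(180,346),(hx,-hy)),("side",E2(220,292),(hx,hy))]
def w(q,L): a,b=np.cos(q[2]),np.sin(q[2]); return np.array([q[0]+a*L[0]-b*L[1],q[1]+b*L[0]+a*L[1],.05])
f=lambda q:np.concatenate([proj(n,w(q,L))[0]-uv for n,uv,L in obs]); s=least_squares(f,[.42,.32,.1]); print("control",s.x,f(s.x).round(1))
q=s.x; print("knob pred",q[0]-.0336*np.cos(q[2]),q[1]-.0336*np.sin(q[2]),"far",q[0]+.0336*np.cos(q[2]),q[1]+.0336*np.sin(q[2]))
E
```

```text
spoke [array([0.1721, 0.7087]), array([0.2183, 0.7098]), array([0.2469, 0.7102])] [0.2581 0.7102]
ring [0.1672 0.7181]
control [0.4233906  0.32022581 0.13128636] [-1.7 -0.4  0.5  1.4 -0.2 -0.6 -0.7 -0.3 -0.8 -0.1  1.3 -2. ]
knob pred 0.3900797523653207 0.3158272454881279 far 0.45670145050685945 0.32462436642271153
```

The chute stands at about 0.710 and the mouth at 0.712, so it's centred. Now I'll turn the tool for the lever.

Emit:
step_arm(
  increments="0 0 -.5 0 0 .9; 0 0 -.5 0 0 .9; 0 0 -.5 0 0 .9; 0 0 0 0 0 .9; 0 0 0 0 0 .9; 0 0 0 0 0 .9; 0 0 0 0 0 .9; 0 0 0 0 0 .9; 0 0 0 0 0 .25; 0 0 0 0 0 0; 0 0 0 0 0 0",
)

```text
t: 14.77
tool_pos: [0.6413, 0.1975, 0.2522]
tool_rot: [2.073, 2.361, -0.0]
contact_force: [-0.0, 0.6, 0.5]
opening: 0.0
```

```bash
python3 - <<'E'
from station import ctrl
from h import *
o=ctrl.get_obs();M=R.from_rotvec(o["tool_rot"]).as_matrix();print(o["t"],o["tool_pos"],M.round(3),(M.T@(np.array([.335,.310,.25])-o["tool_pos"])/.025).round(2),o["q"].round(2))
E
```

```text
14.7667 [0.64127632 0.19749993 0.25224301] [[-0.129  0.992 -0.   ]
 [ 0.992  0.129 -0.   ]
 [-0.    -0.    -1.   ]] [  6.05 -11.57   0.09] [ 0.19  0.15  1.48 -0.    1.52 -1.51]
```

Emit:
step_arm(
  increments=".25 -.5 0 0 0 0; .5 -.96 0 0 0 0; .5 -.96 0 0 0 0; .5 -.96 0 0 0 0; .5 -.96 0 0 0 0; .5 -.96 0 0 0 0; .5 -.96 0 0 0 0; .5 -.96 0 0 0 0; .5 -.96 0 0 0 0; .5 -.96 0 0 0 0; .5 -.96 0 0 0 0; .5 -.96 0 0 0 0",
)

```text
t: 15.77
tool_pos: [0.3471, 0.3051, 0.2524]
tool_rot: [2.072, 2.361, 0.001]
contact_force: [-0.5, 0.3, -0.2]
opening: -0.0003
```

Emit:
step_arm(
  increments=".3 -.51 0 0 0 0; 0 0 0 0 0 0; 0 0 0 0 0 0",
)

```text
t: 16.02
tool_pos: [0.3344, 0.311, 0.2526]
tool_rot: [2.07, 2.362, 0.002]
contact_force: [0.0, 0.1, 1.1]
opening: -0.0003
```

```bash
python3 shot.py 12 wrist scene side;  python3 - <<'E'
from h import *
crop("pics/side12.png","pics/si12.png",240,130,120,100,6)
E
```

```text
16.0167 [0.33440326 0.31098017 0.25264216] [2.07005880e+00 2.36219261e+00 1.56212961e-03] [ 0.586 -0.381  1.962 -0.     1.56  -1.116] [0.  0.1 1.1]
```

View pics/wrist12.png

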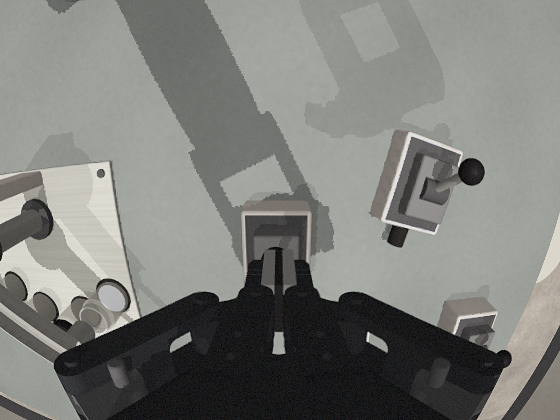

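View pics/si12.png

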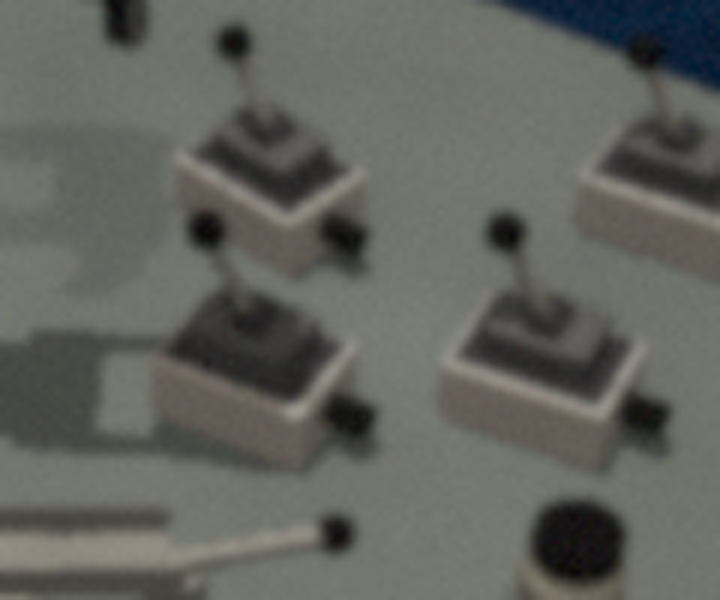

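Emit:
step_arm(
  increments="0 0 .5 0 0 0; 0 0 1 0 0 0; 0 0 1 0 0 0; 0 0 1 0 0 0; 0 0 1 0 0 0; 0 0 .75 0 0 0; 0 0 0 0 0 0; 0 0 0 0 0 0",
)

```text
t: 16.83
tool_pos: [0.3338, 0.31, 0.1193]
tool_rot: [-2.073, -2.36, 0.006]
contact_force: [0.7, -0.9, 1.1]
opening: 0.0003
```

```bash
python3 shot.py 13 scene side;  python3 - <<'E'
from h import *
crop("pics/side13.png","pics/si13.png",240,130,120,100,6)
crop("pics/scene13.png","pics/sc13.png",300,180,120,100,6)
E
```

```text
16.8333 [0.33376892 0.30998647 0.11929835] [-2.07259864 -2.3596093   0.00583839] [ 0.585 -0.27   2.103 -0.     1.313 -1.115] [ 0.7 -0.9  1.1]
```

View pics/si13.png

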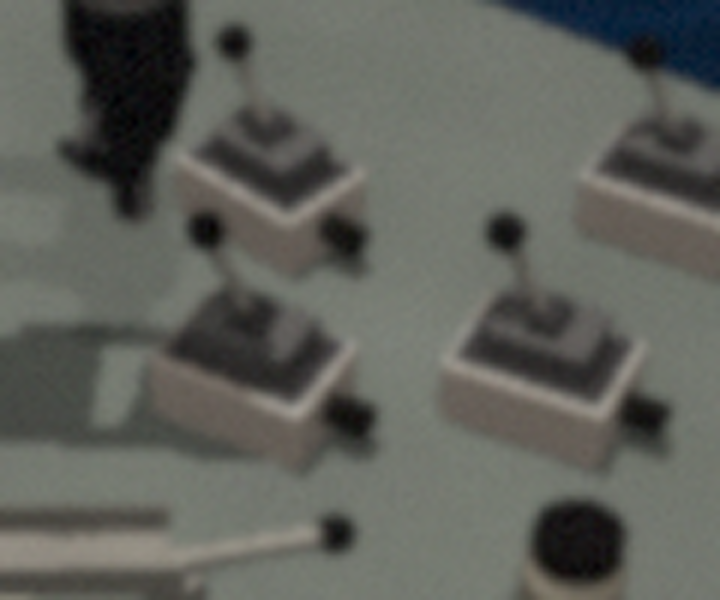

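View pics/sc13.png

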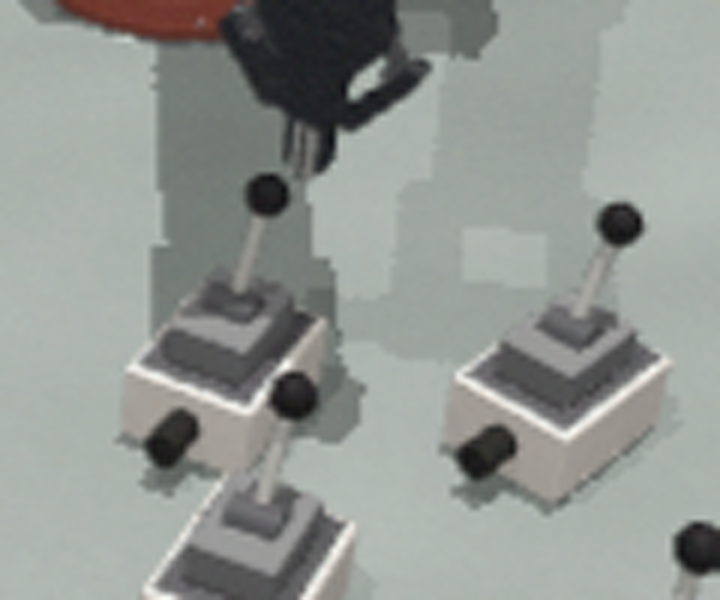

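Emit:
step_arm(
  increments="0 .5 0 0 0 0; 0 .5 0 0 0 0; 0 .4 0 0 0 0; 0 .4 0 0 0 0; 0 .4 0 0 0 0; 0 .4 0 0 0 0; 0 .3 0 0 0 0; 0 .3 0 0 0 0; 0 .2 0 0 0 0; 0 0 0 0 0 0; 0 0 0 0 0 0",
)

```text
t: 17.85
tool_pos: [0.4188, 0.3219, 0.1208]
tool_rot: [2.072, 2.361, -0.0]
contact_force: [-0.2, -0.1, 0.2]
opening: -0.0002
```

```bash
python3 shot.py 14 scene side;  python3 - <<'E'
from h import *
crop("pics/side14.png","pics/si14.png",240,130,120,100,6)
crop("pics/scene14.png","pics/sc14.png",300,180,120,100,6)
E
```

```text
17.85 [0.41883858 0.32192055 0.12081449] [ 2.07237812e+00  2.36102765e+00 -4.01885544e-04] [ 0.514 -0.084  1.938 -0.     1.287 -1.186] [-0.2 -0.1  0.2]
```

View pics/si14.png

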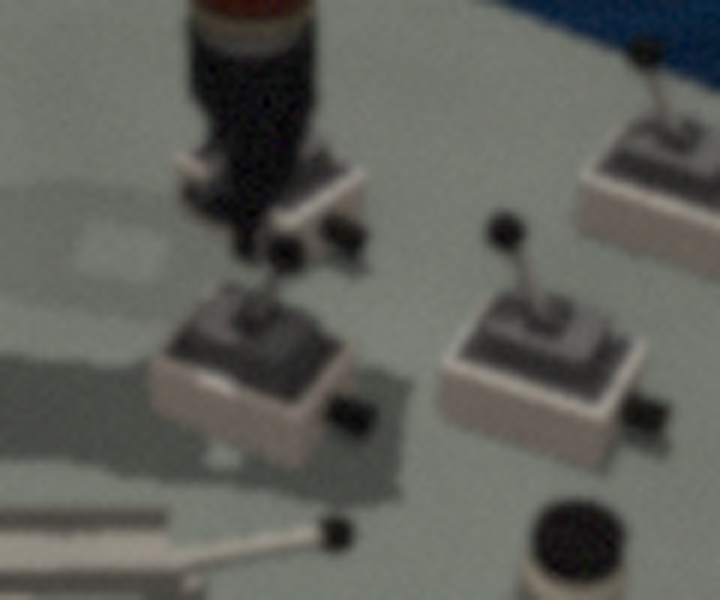

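View pics/sc14.png

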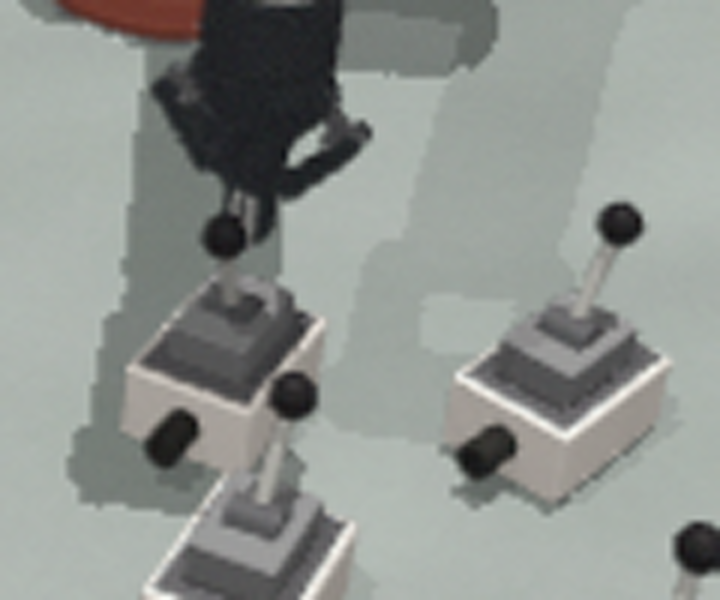

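Emit:
step_arm(
  increments="0 .2 0 0 0 0; 0 .2 0 0 0 0; 0 .15 0 0 0 0; 0 0 0 0 0 0; 0 0 0 0 0 0",
)

```text
t: 18.37
tool_pos: [0.4306, 0.3235, 0.1206]
tool_rot: [-2.07, -2.359, 0.008]
contact_force: [-7.8, -1.1, 2.6]
opening: -0.0001
```

```bash
python3 shot.py 15 scene side;  python3 - <<'E'
from h import *
crop("pics/side15.png","pics/si15.png",240,130,120,100,6)
crop("pics/scene15.png","pics/sc15.png",300,180,120,100,6)
q=(.4215,.321,.13)
for f in (.8,.9,1.0):
    P=[q[0]+.07*np.sin(f-.5)*np.cos(q[2]),q[1]+.07*np.sin(f-.5)*np.sin(q[2]),.072+.07*np.cos(f-.5)]
    print(f,P,(proj("scene",P)[0]-[300,180])*6,(proj("side",P)[0]-[240,130])*6)
E
```

```text
18.3667 [0.43055452 0.32354981 0.12061871] [-2.06992313 -2.35872767  0.00752878] [ 0.505 -0.055  1.911  0.002  1.291 -1.196] [-7.8 -1.1  2.6]
0.8 [np.float64(0.4420118603023672), np.float64(0.32368166560321365), np.float64(0.1388735542387924)] [222.18970906 230.47933941] [283.37235566 247.03926639]
0.9 [np.float64(0.4485292672262787), np.float64(0.32453373390478957), np.float64(0.13647426958020195)] [216.66818648 239.68670935] [292.83614655 253.56377556]
1.0 [np.float64(0.4547766066467531), np.float64(0.3253504943052859), np.float64(0.1334307793323261)] [211.23217372 249.64077434] [301.89916676 260.76774751]
```

View pics/si15.png

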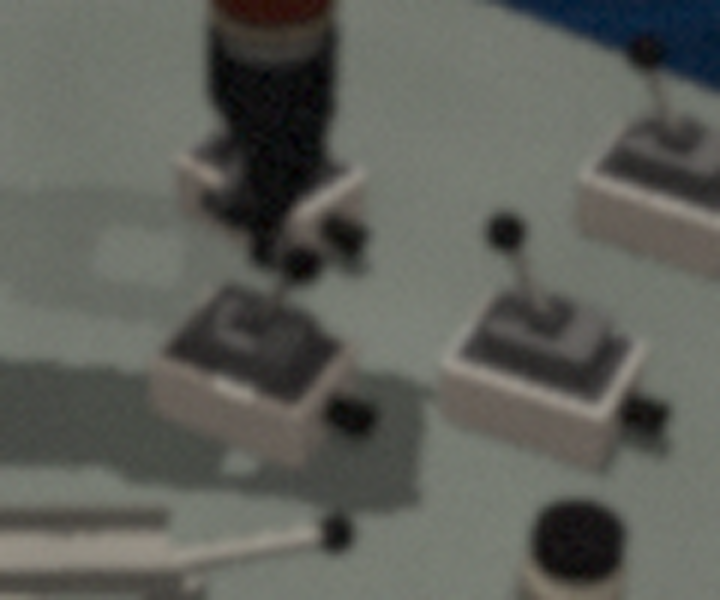

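View pics/sc15.png

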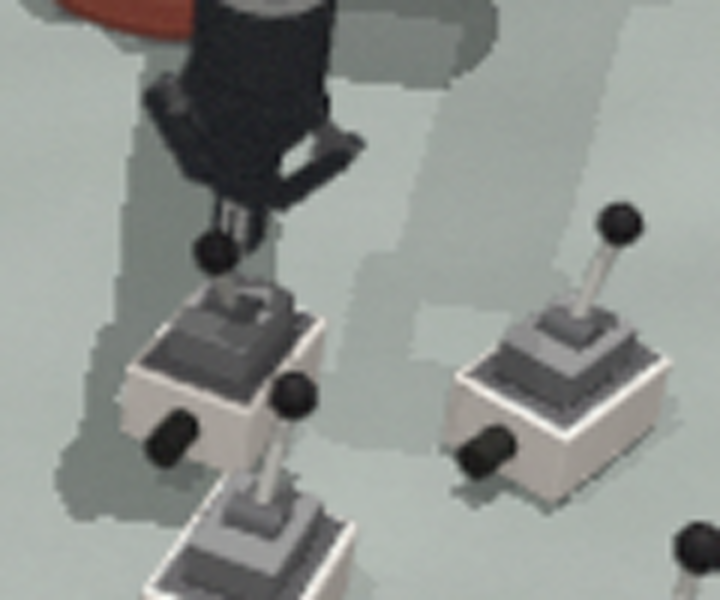

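The wrist force is 8 N and the knob sits at its predicted far-end pixel, so the lever is at its stop. I'll back off and check.

Emit:
step_arm(
  increments="0 -.4 0 0 0 0; 0 -.8 0 0 0 0; 0 -.8 0 0 0 0; 0 -.8 0 0 0 0; 0 0 -1 0 0 0; 0 0 -1 0 0 0; 0 0 -1 0 0 0; 0 0 -1 0 0 0; 0 0 -1 0 0 0; 0 0 0 0 0 0; 0 0 0 0 0 0",
)

```text
t: 19.38
tool_pos: [0.3639, 0.3153, 0.2484]
tool_rot: [2.071, 2.36, 0.008]
contact_force: [0.2, -0.4, 0.3]
opening: 0.0002
```

```bash
python3 shot.py 16 scene side;  python3 - <<'E'
from h import *
crop("pics/side16.png","pics/si16.png",170,140,200,150,4)
crop("pics/scene16.png","pics/sc16.png",160,140,200,150,4)
E
```

```text
19.3833 [0.36389224 0.31526605 0.24840748] [2.07103579 2.35987764 0.00780621] [ 0.559 -0.315  1.919 -0.     1.533 -1.142] [ 0.2 -0.4  0.3]
```

View pics/si16.png

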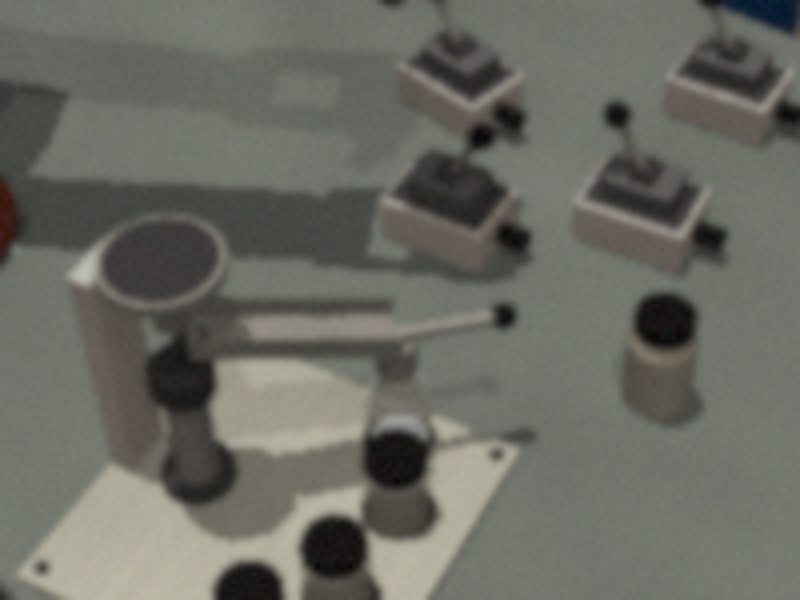

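View pics/sc16.png

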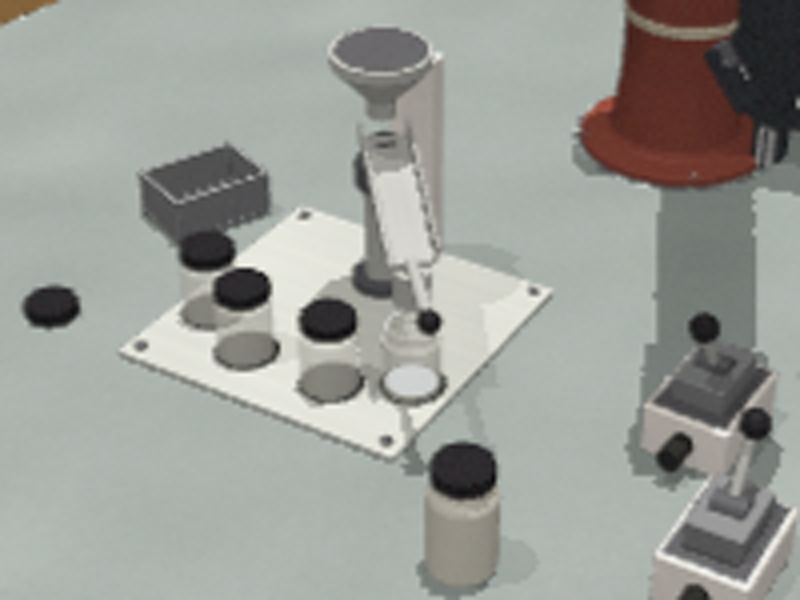

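The lever stays at its far side, the spout is above the open jar, and the jars, bottle and cap are where they started. I'm handing it in.

```bash
python3 -c "
from station import ctrl
print(ctrl.finish_job())"
```

```text
the job is handed in; nothing more can be done
None
```

The job is handed in at about 19.5 s of the 56 s. The chute is aimed at the open jar, and the feeder lever on the rightmost control is all the way over to its far side.

- **Chute:** I pushed the spoke in three goes, with a camera check between them. The last wrist view put the chute at about 0.710 rad and the jar's mouth at about 0.712 rad, so the spout is roughly 1 mm or less off centre sideways.
- **Disagreements in the chute measurement:** The dark ring under the jar gave 0.718 rad instead. My first reading of the mouth, 0.689 rad, was a misread rim, which I corrected from an enlarged picture. Radial centring is set by the divider; I did not check it beyond about 2–3 mm.
- **Lever:** I pushed it until it met its stop, with about 8 N at the wrist. The knob sat at its predicted far-end pixel in both fixed cameras and stayed there after I backed off.
- **Other things:** In the last pictures the jars, bottle and spare cap looked unmoved, judged by eye. The robot was clear of everything.

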